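# Take the pull tester out of service: press its stop, hold the notice in its rail

## Task

Take the pull tester out of service: first press the mushroom-shaped stop head on its sloping panel all the way in, and leave it in. Then pick up the loose label holder (a cross on its card) that stands on the desk in front of the label rail and push it down, card towards you, so that its tongue goes behind the lip of the rail, centred in the empty bay, until it is fully home like its neighbour, leaving the samples, the tape roll and the grease pot where they are. A sprung strip in the rail pushes it up again, so finish while still gripping it and holding it pressed home, ready for a colleague to tighten the clamp screw.

Things in the scene. Friction and masses are not known exactly. Their poses are not given: they have to be found in the camera images.
- pull_tester_stop (a joint): Travel in m of the tester's stop head: 0 released (at the start), 0.004 fully pressed. It takes about 2 N and stays where it is pressed.
- stop_head (a point): Centre of the outer face of the stop head, a mushroom push head 30 mm across, on the sloping panel of the tester below the right corner of its screen; about 220 mm above the desk when released. It moves in along world direction (0.25, 0.08, -0.96): nearly straight down, and pressing straight down works. The tester is fixed and always in the same place.
- label_holder: The loose label holder, 70 g, a saddle 60 mm wide (y), 19 deep (x), 72 tall (z), standing upright on the desk, turned up to 0.4 rad. Front plate with the card (printed with a cross): x -16 to -11 mm, full height; the card looks along -x, at the start to the robot. Tongue: x -3 to +3 mm, z 0 to 24, thinned to 3 mm in its lowest 6 mm. Origin: middle of the tongue's lower edge.
- holder_slot (a point): Top of the slot between the label holder's front plate and tongue: 7 mm in front of the holder's origin and 24 mm above it; same axes. The slot is 8 mm wide (holder's x -11 to -3 mm), 24 mm high, open below and at both sides; a bridge (z 24 to 34 mm) closes it above.
- holder_grip (a point): Middle of the label holder's grip part: 9 mm in front of its origin (-x), 58 mm above it; same axes. Front plate and the rib behind it are together 14 mm thick here (x -16 to -2 mm), rib 48 mm wide, z 34 to 72 mm: grip from front and back, across x.
- label_rail: Fixed aluminium label rail on the desk right of the tester, 216 mm long (y), turned up to 0.3 rad, front -x. Foot: x -30 to +34 mm, 6 mm thick. Lip x -9 to -5 mm and rear wall x +5 to +9 mm rise to z = 36, groove between. A like holder is fixed in it at y 30 to 90 mm, to z = 84. Clamp screws behind the wall, to x = 22, z = 31. Origin: under the groove's middle.
- empty_bay (a point): Middle of the rail's empty bay (rail's y = -45 mm), on the groove's centre line, 12 mm above the desk; axes of the rail. A label holder fully home has its origin here and its axes along these: tongue in the groove behind the lip with 2 mm of play either way, front plate in front of the lip, bridge resting on the lip.
- seat_top (a point): Middle of the top face of the black sprung strip (8 x 88 mm) in the groove of the empty bay: 17 mm above the desk when free, pushed down by the tongue. Its spring gives 2.7 N at first touch and about 7 N with the holder home.
- seat_strip (a joint): How far the strip is pushed down, m: 0 free, 0.005 with the holder home.
- tape_roll_b: Bystander: black tape roll 59 mm across, 19 mm high, lying in front of the tester. Origin under its centre.
- grease_pot: Bystander: grease pot 57 mm across, 32 mm high, behind the rail. Origin under its centre.
- sample_02: Bystander: eyelet sample 26 mm across, 10 mm high, to the right of the loose label holder. Origin under its centre.
- sample_07: Bystander: eyelet sample 21 mm across, 10 mm high, to the right of the loose label holder. Origin under its centre.
There are look-alikes about, which are no part of the job. What is shaped like the label_holder but pink or turquoise is not meant.

How it is judged:
On the way, in this order (a step that is already met when the one before it is completed fails the run):
1. the tester's stop head is pressed all the way in (value of joint pull_tester_stop above 0.0032 m), for 0.1 s.
2. the label holder is carried in the gripper, clear of the desk (height (world z) of label_holder above 0.02 m and contact force between the fingers and label_holder above 0.5 N), for 0.2 s.
At the end, for the whole second after the job is handed in: Stop head in by 3.2 mm or more; holder upright (0.1 rad), card to the front, square to the rail (0.12 rad), tongue behind the lip, within 15 mm of the bay's middle and 1.8 mm of fully home, pressing the strip down 3.2 mm or more with over 3 N, at rest and still held by the fingers (value of joint each of pull_tester_stop, seat_strip above 0.0032 m and x of label_holder in the frame of empty_bay between -0.004 and 0.004 m and y of label_holder in the frame of empty_bay between -0.015 and 0.015 m and z of label_holder in the frame of empty_bay below 0.0018 m and x of holder_grip in the frame of empty_bay below 0 m and angle between label_holder's own z axis and vertical below 0.1 rad and angle between the x axis of label_holder and the x axis of empty_bay, either way round below 0.12 rad and contact force between label_holder and label_rail above 3 N and contact force between the fingers and label_holder above 1 N and linear speed of label_holder below 0.02 m/s); the arm keeps its last pose, push and grip.
It fails at once if the black tape roll is shoved more than 30 mm or knocked over (distance of tape_roll_b from where it was at the start of the episode above 0.03 m or angle between tape_roll_b's own z axis and vertical above 0.6 rad).
It fails at once if the grease pot is shoved more than 30 mm or knocked over (distance of grease_pot from where it was at the start of the episode above 0.03 m or angle between grease_pot's own z axis and vertical above 0.6 rad).
It fails at once if the larger eyelet sample is shoved more than 30 mm or knocked over (distance of sample_02 from where it was at the start of the episode above 0.03 m or angle between sample_02's own z axis and vertical above 0.6 rad).
It fails at once if the smaller eyelet sample is shoved more than 30 mm or knocked over (distance of sample_07 from where it was at the start of the episode above 0.03 m or angle between sample_07's own z axis and vertical above 0.6 rad).
It also fails if it takes over 56 s, if anything falls off the work surface, if the arm or the gripper's body presses on something with over 40 N, if the wrist force passes 120 N, or if a joint passes its speed limit or range.

## Robot

A 6-joint arm with a two-finger parallel gripper is mounted at the origin on a cart in front of the work surface, level with it; the furniture and walls round the work are solid. World frame = base frame: x ahead of the robot, y to its left, z up, the work surface at z = 0. Lengths are in m, angles in rad, forces in N, time in s.
With the tool pointing down it reaches from about 0.35 to 0.85 m from the base axis. Payload 8.1 kg.
Tool frame: the origin (TCP) lies midway between the tips of the shut fingers; the grasp point (between the pads) lies 19 mm behind it (hold_point_z is the distance from the TCP to the grasp point, in m); z points along the fingers, x is the direction in which the jaws open and shut, and the axes are right-handed (so a half turn about z gives the same grasp; the last joint's range is limited). The gripper opens to 93 mm and grips with 3 to 60 N. Pads are 15 mm wide; open, the fingers measure 128 mm over their backs; the gripper's body (75 mm by 188 mm) begins 65 mm behind the grasp point.
Start: joints at [1.122, 0.13, 1.488, -0, 1.523, -0.085], TCP at [0.213, 0.561, 0.219] pointing down, gripper open.
Joint ranges: [-2.96, 2.96], [-0.89, 2.26], [0.02, 2.5], [-1.34, 4.48], [0, 2.73], [-2.66, 2.66]. Speed limits (rad/s): [2.39, 2.39, 2.79, 3.14, 3.14, 3.14].

## Interface

Orientations are given as a unit quaternion [x, y, z, w].
In Python, from cell import * gives the robot as it stands. The module is installed in compiled form; this text tells all that it offers.
- The arm moves only by the tool play_rows, never from a script. Its argument "increments" is a list of rows, each a list of 3 entries, a list of its own where there are three numbers: the shift along the tool's x, y, z in m, then the turn, a rotation vector about the tool's x, y, z in degrees, then the gripper's target within -1 to 1 (shut at 1, half-way at 0, fully open at -1). A call has exactly 5 rows; each row shifts and turns the pose as measured when the row begins, along the tool's axes as they then stand; what a row does not reach is not made up. A row lasts 1/10 s, in which the tool goes at most 50 mm and 8.59 degrees, less where a joint would pass 70% of its speed; a pose out of reach is approached as far as the arm can. A call is refused whole if a number of a shift passes 0.05 or a number of a turn 8.59, either way. A call with a gripper value outside its range is refused whole. The fingers move at their own pace and stop on an object; the grip force is fixed at half the most. Time passes only in rows, so rows that do not move let the fingers close, or fill a call up. It gives the time, the measured TCP pose, the force and the opening at its end, in the units of the state.
- read_state(): the state, without advancing time (a new reading comes with each control period).
- capture(name): name is "scene" or "side" or "wrist"; returns a dict with "image" (384x512x3 uint8, blue, green, red), "vfov" (degrees; the focal length in pixels is half the picture's height over the tangent of half this angle, whatever the lens; pixels are square), "cx", "cy" (the principal point, pixels), "origin" and "orientation" of the camera in the world. Camera axes: x right, y down, z forward; pixel columns grow to the right and rows downward; lengths in m; the calibration is good to about 2 mm. A picture is of the moment at which its call begins. There is no depth.
- job_done(): hands the job in, once; it reports no verdict.
Trained networks look in a picture, given as the dict that the camera call returned (one of the last four; its "shot" number tells which), for a name from the list of things; names that differ only in an ending like _2 or _b are one class to them, and where a whole thing is asked for, a point or a joint stands for the part that bears it (a point fixed in the world has none). Each returns a list of dicts, best first, with "score" (0 to 1); they miss things now and then, are a little off and sometimes report something else, mostly with a low value. They report only what shows in the picture. A call takes as long as a camera call. They do not tell look-alikes from the thing itself.
- cut_out(query, picture): "pixels" (384x512 bool, what is visible of it) and "position" ([column, row] in pixels, amid what is visible of it).
The state is a dict: "t": time; "q": joint angles; "qvel": joint speeds; "joint_torque": joint torques, N m; "tool_pos": TCP position; "orientation": TCP orientation; "wrist_force": force on the tool from outside, world axes, zero at the start; "moment": the same for the moment, N m; "opening": finger opening in m.
Only numpy, scipy, OpenCV 4.12 (cv2) and the standard library are available. Lean on these libraries where they do the work, as an engineer would, in place of code of your own. Each camera call takes 0.05 s, during which the arm holds its last target.

## Working session

There is one attempt and no reset: what is moved stays moved. The work goes in short steps, Python scripts to look and compute and a tool call to move; the robot and the scene stay as the last step left them, time stands still between calls to the robot, and variables do not carry over. Pictures are saved under pics/ and viewed, and the job is handed in when it is done.

Besides the shell and the picture viewer there is one more tool, called after ">>>" by a JSON object that holds its "op" and its "data", one argument or row to a line. play_rows: Moves the arm, as the interface text tells. Its arguments: {"type":"object","properties":{"increments":{"type":"array"}},"required":["increments"]}

```bash
mkdir -p pics; ls; cat > h.py <<'E'
from cell import *
import numpy as np, cv2
from scipy.spatial.transform import Rotation as R
def K(p):
    f=p["image"].shape[0]/2/np.tan(np.radians(p["vfov"])/2); return f,p["cx"],p["cy"]
def ray(p,uv):
    f,cx,cy=K(p); d=np.array([(uv[0]-cx)/f,(uv[1]-cy)/f,1.]); return np.array(p["origin"]),R.from_quat(p["orientation"]).apply(d)
def atz(p,uv,z):
    o,d=ray(p,uv); return o+d*(z-o[2])/d[2]
def proj(p,X):
    f,cx,cy=K(p); c=R.from_quat(p["orientation"]).inv().apply(np.atleast_2d(X)-np.array(p["origin"])); return np.c_[cx+f*c[:,0]/c[:,2],cy+f*c[:,1]/c[:,2]]
def tri(l):
    A=np.zeros((3,3));b=np.zeros(3)
    for p,uv in l:
        o,d=ray(p,uv);d=d/np.linalg.norm(d);M=np.eye(3)-np.outer(d,d);A+=M;b+=M@o
    return np.linalg.solve(A,b)
E
python3 - <<'E'
from h import *
s=read_state();print({k:np.round(v,4).tolist() for k,v in s.items()})
for n in["scene","side","wrist"]:
    p=capture(n);cv2.imwrite(f"pics/{n}0.png",p["image"]);print(n,p["vfov"],p["cx"],p["cy"],np.round(p["origin"],3),np.round(p["orientation"],3),[k for k in p])
    for q in["stop_head","label_holder","label_rail","seat_strip","tape_roll_b","grease_pot","sample_02"]:
        print(q,[(np.round(d["position"]).tolist(),round(d["score"],2),int(d["pixels"].sum())) for d in cut_out(q,p)])
E
```

```text
pics
{'t': 0.0, 'q': [1.1216, 0.1312, 1.4893, 0.0, 1.523, -0.0854], 'qvel': [0.0005, 0.0003, -0.0005, 0.0002, -0.0011, -0.0004], 'joint_torque': [-0.0014, -55.9881, -49.1737, 0.0763, 0.0363, -0.0002], 'tool_pos': [0.2132, 0.5602, 0.2176], 'orientation': [0.8233, 0.5675, -0.0008, 0.0005], 'wrist_force': [0.4051, 0.3695, 0.0699], 'moment': [0.0059, -0.011, 0.0778], 'opening': 0.0929}
scene 55.09153134909569 253.6433885804273 194.1366491003801 [ 0.25  -0.874  0.644] [ 0.87  -0.21   0.1   -0.434] ['image', 'vfov', 'cx', 'cy', 'origin', 'orientation', 'shot']
stop_head [([210.0, 127.0], 0.54, 86)]
label_holder [([209.0, 270.0], 0.72, 409), ([203.0, 241.0], 0.69, 283), ([240.0, 244.0], 0.63, 710)]
label_rail [([272.0, 234.0], 0.9, 1894)]
seat_strip []
tape_roll_b [([172.0, 225.0], 0.68, 358)]
grease_pot [([304.0, 209.0], 0.77, 374)]
sample_02 []
side 52.1480401331259 257.3536965770013 197.1952820828185 [ 0.561 -0.894  0.716] [ 0.908  0.009 -0.01  -0.418] ['image', 'vfov', 'cx', 'cy', 'origin', 'orientation', 'shot']
stop_head [([259.0, 131.0], 0.4, 86)]
label_holder [([233.0, 264.0], 0.89, 682), ([208.0, 239.0], 0.68, 396), ([193.0, 274.0], 0.56, 572)]
label_rail [([282.0, 261.0], 0.72, 2073), ([194.0, 275.0], 0.42, 614)]
seat_strip [([281.0, 258.0], 0.47, 27)]
tape_roll_b [([197.0, 213.0], 0.52, 294)]
grease_pot [([336.0, 244.0], 0.75, 466), ([285.0, 261.0], 0.27, 2079)]
sample_02 [([198.0, 328.0], 0.63, 106), ([222.0, 332.0], 0.59, 60)]
wrist 58.33952826736532 256.22052431969746 185.3917960303654 [0.141 0.588 0.384] [0.815 0.562 0.079 0.114] ['image', 'vfov', 'cx', 'cy', 'origin', 'orientation', 'shot']
stop_head []
label_holder []
label_rail []
seat_strip []
tape_roll_b []
grease_pot []
sample_02 []
```

View pics/scene0.png

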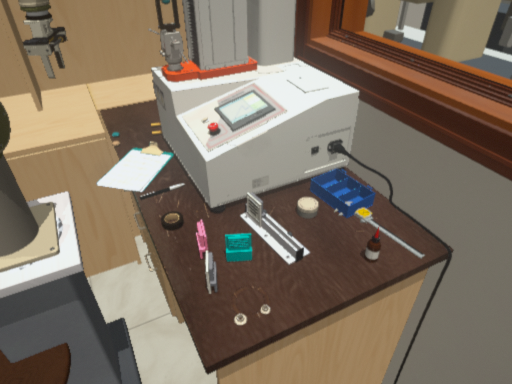

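View pics/side0.png

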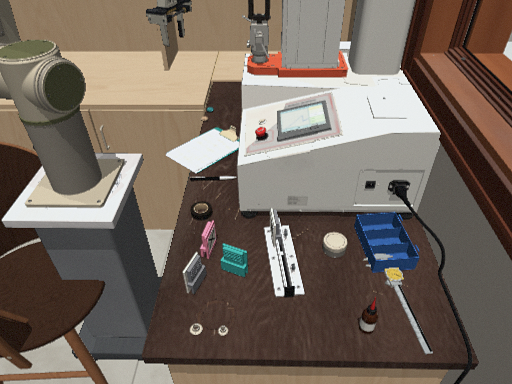

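```bash
python3 - <<'E'
from h import *
a=capture("scene");A={n:cut_out(n,a) for n in["stop_head","label_holder","grease_pot","tape_roll_b"]}
b=capture("side");B={n:cut_out(n,b) for n in["stop_head","label_holder","grease_pot","tape_roll_b"]}
print("stop",[np.round(tri([(a,x["position"]),(b,y["position"])]),4) for x in A["stop_head"] for y in B["stop_head"]])
for y in B["stop_head"]: print(atz(b,y["position"],.22), [atz(a,x["position"],.22) for x in A["stop_head"]])
for x in A["label_holder"]:
  for y in B["label_holder"]:
    X=tri([(a,x["position"]),(b,y["position"])]);print(np.round(x["position"]),np.round(y["position"]),np.round(X,3),np.round(proj(a,X)-x["position"],1))
for n in["grease_pot","tape_roll_b"]: print(n,tri([(a,A[n][0]["position"]),(b,B[n][0]["position"])]))
c=np.vstack([cv2.resize(a["image"][190:310,130:330],(800,480),interpolation=2)]);cv2.imwrite("pics/sc1.png",c)
c=cv2.resize(b["image"][200:350,160:360],(800,600),interpolation=2);cv2.imwrite("pics/sd1.png",c)
E
```

```text
stop []
[ 0.54895817 -0.08231181  0.22      ] []
[202. 240.] [209. 239.] [ 0.422 -0.251  0.031] [[-0.2 -0.4]]
[202. 240.] [191. 274.] [ 0.401 -0.387  0.12 ] [[10.1 13.5]]
[202. 240.] [232. 263.] [ 0.457 -0.192 -0.075] [[ 7.8 10.2]]
[239. 246.] [209. 239.] [ 0.449 -0.396  0.156] [[ -3.4 -10.5]]
[239. 246.] [191. 274.] [ 0.43  -0.467  0.187] [[2.8 5.1]]
[239. 246.] [232. 263.] [ 0.484 -0.334  0.051] [[0.9 1.7]]
[209. 273.] [209. 239.] [ 0.417 -0.285  0.01 ] [[ -3.  -17.1]]
[209. 273.] [191. 274.] [ 0.397 -0.362  0.039] [[0.2 0.4]]
[209. 273.] [232. 263.] [ 0.457 -0.143 -0.202] [[-1.3 -3.4]]
[271. 234.] [209. 239.] [ 0.469 -0.484  0.251] [[ -4.  -11.8]]
[271. 234.] [191. 274.] [ 0.451 -0.535  0.268] [[2.  3.7]]
[271. 234.] [232. 263.] [ 0.499 -0.446  0.179] [[0.1 0.3]]
grease_pot [ 0.82644312  0.12564449 -0.41295723]
tape_roll_b [ 0.38291615 -0.1178308  -0.00291805]
```

View pics/sd1.png

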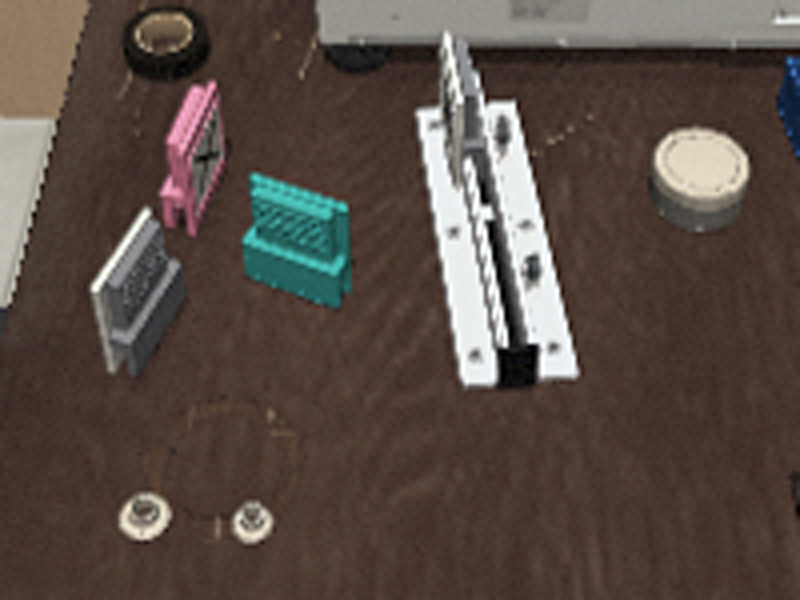

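View pics/sc1.png

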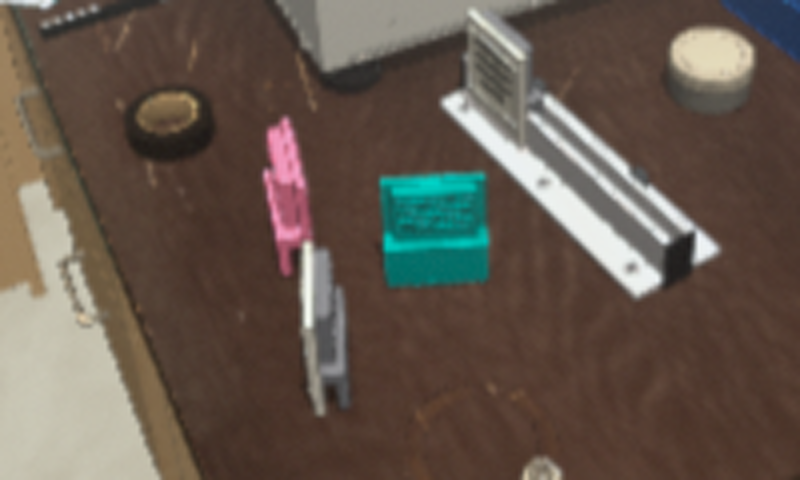

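```bash
python3 - <<'E'
from h import *
a=capture("scene");b=capture("side")
def t(n,u,v):
    X=tri([(a,u),(b,v)]);print(n,np.round(X,3),np.round(proj(a,X)-u,1),np.round(proj(b,X)-v,1))
t("stop",(213,127),(261,131))
t("redcorner",(165,79),(249,73))
t("redcornerR",(257,67),(347,75))
t("bodytop left",(153,66),(243,80))
t("gripperthing",(172,65),(259,60))
t("screen right low corner",(251,129),(330,139))
t("front left top", (204,172),(239,150))
t("right back top", (357,92),(438,129))
im=np.hstack([cv2.resize(a["image"][100:150,180:260],(400,250),interpolation=2),cv2.resize(b["image"][105:155,230:310],(400,250),interpolation=2)])
cv2.imwrite("pics/stop.png",im)
E
```

```text
stop [ 0.544 -0.054  0.21 ] [[-0.1 -0.2]] [[0.  0.2]]
redcorner [0.503 0.213 0.252] [[0.9 2. ]] [[-0.5 -2.2]]
redcornerR [0.776 0.147 0.269] [[0.1 0.4]] [[-0.1 -0.5]]
bodytop left [0.476 0.152 0.286] [[ 8.  11.3]] [[ -5.3 -12.4]]
gripperthing [0.532 0.222 0.286] [[0.9 2. ]] [[-0.5 -2.1]]
screen right low corner [0.752 0.148 0.062] [[0.1 0.1]] [[-0.  -0.1]]
front left top [ 0.488 -0.1    0.149] [[ -2.8 -11.5]] [[-0.5 12.1]]
right back top [ 0.934 -0.136  0.263] [[-0.4 -1.2]] [[0.1 1.6]]
```

View pics/stop.png

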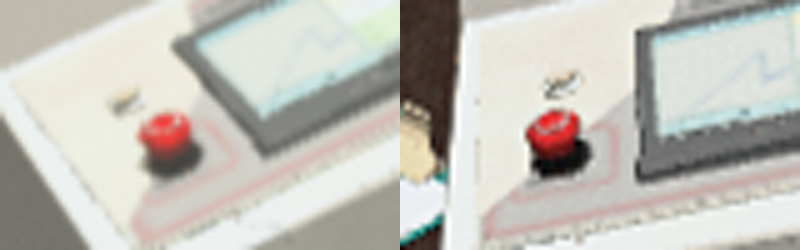

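```bash
cat >> h.py <<'E'
def plan(tp,yaw=None,n=5,g=1,step=.045):
    """tool-down straight-line; yaw deg of tool x in world (mod 180)"""
    s=read_state();p=np.array(s["tool_pos"]);r=R.from_quat(s["orientation"])
    if yaw is None: rt=r
    else:
        c=[R.from_matrix(np.c_[[np.cos(y),np.sin(y),0],[np.sin(y),-np.cos(y),0],[0,0,-1]]) for y in np.radians([yaw,yaw+180])]
        rt=min(c,key=lambda q:(r.inv()*q).magnitude())
    print("at",np.round(p,4),"yaw",round(np.degrees(np.arctan2(*r.as_matrix()[:2,0][::-1])),1),"tilt",round(np.degrees(np.arccos(-r.as_matrix()[2,2])),2),"t",round(s["t"],2),"F",np.round(s["wrist_force"],1),"open",round(s["opening"],4))
    for i in range(n):
        d=np.array(tp)-p;L=np.linalg.norm(d);d=d*min(1,step/max(L,1e-9))
        w=(r.inv()*rt).as_rotvec();a=np.linalg.norm(w);w=w*min(1,np.radians(8.5)/max(a,1e-9))
        print([np.round(r.inv().apply(d),4).tolist(),np.round(np.degrees(w),2).tolist(),g])
        p=p+d;r=r*R.from_rotvec(w)
    print("left mm",np.round(1000*(np.array(tp)-p),1))
E
python3 - <<'E'
from h import *
a=capture("scene");b=capture("side")
u=(213,124.8);v=(260.6,129.4)
print(tri([(a,u),(b,v)]),atz(a,u,.22),atz(b,v,.22))
plan((.29,.22,.34),0,10)
E
```

```text
[ 0.54274992 -0.05841885  0.21765242] [ 0.54118099 -0.0627068   0.22      ] [ 0.5428516 -0.0625379  0.22     ]
at [0.2135 0.5607 0.2186] yaw 69.2 tilt 0.0 t 1.9 F [-0.6 -0.7  0. ] open 0.0929
[[-0.0354, 0.0235, -0.0148], [-0.0, -0.0, 8.5], 1]
[[-0.0316, 0.0284, -0.0148], [-0.0, -0.0, 8.5], 1]
[[-0.027, 0.0328, -0.0148], [-0.0, -0.0, 8.5], 1]
[[-0.0219, 0.0364, -0.0148], [-0.0, -0.0, 8.5], 1]
[[-0.0163, 0.0393, -0.0148], [-0.0, -0.0, 8.5], 1]
[[-0.0103, 0.0412, -0.0148], [-0.0, -0.0, 8.5], 1]
[[-0.0041, 0.0423, -0.0148], [-0.0, -0.0, 8.5], 1]
[[0.0022, 0.0424, -0.0148], [-0.0, -0.0, 8.5], 1]
[[0.0018, 0.009, -0.0032], [-0.0, -0.0, 1.15], 1]
[[0.0, 0.0, 0.0], [0.0, 0.0, -0.0], 1]
left mm [0. 0. 0.]
```

>>> {"op": "play_rows", "data": {
  "increments": [
    [[-0.035, 0.024, -0.02], [0, 0, 8.5], 1],
    [[-0.032, 0.028, -0.02], [0, 0, 8.5], 1],
    [[-0.027, 0.033, -0.02], [0, 0, 8.5], 1],
    [[-0.022, 0.036, -0.02], [0, 0, 8.5], 1],
    [[-0.016, 0.039, -0.02], [0, 0, 8.5], 1]
  ]
}}

```text
t: 2.4
tool_pos: [0.2573, 0.3488, 0.3143]
orientation: [0.974, 0.226, -0.005, 0.005]
wrist_force: [1.1, -0.4, -0.1]
opening: 0.0575
```

```bash
python3 -c "
from h import *
plan((.34,-.06,.32),0,10)"
```

```text
at [0.2573 0.3488 0.3143] yaw 26.1 tilt 0.78 t 2.4 F [ 1.1 -0.4 -0.1] open 0.0575
[[-0.0114, 0.0435, -0.0002], [0.18, 0.18, 8.5], 1]
[[-0.0049, 0.0447, -0.0003], [0.18, 0.18, 8.5], 1]
[[0.0018, 0.045, -0.0005], [0.18, 0.18, 8.5], 1]
[[0.0084, 0.0442, -0.0006], [0.01, 0.01, 0.66], 1]
[[0.0089, 0.0441, -0.0006], [-0.0, 0.0, -0.0], 1]
[[0.0089, 0.0441, -0.0006], [0.0, 0.0, 0.0], 1]
[[0.0089, 0.0441, -0.0006], [0.0, 0.0, 0.0], 1]
[[0.0089, 0.0441, -0.0006], [0.0, 0.0, 0.0], 1]
[[0.0089, 0.0441, -0.0006], [0.0, 0.0, 0.0], 1]
[[0.0024, 0.0119, -0.0002], [0.0, 0.0, 0.0], 1]
left mm [0. 0. 0.]
```

>>> {"op": "play_rows", "data": {
  "increments": [
    [[-0.011, 0.044, 0], [0.18, 0.18, 8.5], 1],
    [[-0.005, 0.045, 0], [0.18, 0.18, 8.5], 1],
    [[0.006, 0.045, 0], [0.18, 0.18, 8.5], 1],
    [[0.013, 0.044, 0], [0, 0, 0.6], 1],
    [[0.014, 0.044, 0], [0, 0, 0], 1]
  ]
}}

```text
t: 2.9
tool_pos: [0.3164, 0.1219, 0.3202]
orientation: [1.0, -0.004, 0.005, -0.003]
wrist_force: [1.2, -0.1, 0.5]
opening: 0.0177
```

>>> {"op": "play_rows", "data": {
  "increments": [
    [[0.013, 0.044, 0], [0, 0, 0], 1],
    [[0.013, 0.044, 0], [0, 0, 0], 1],
    [[0.013, 0.044, 0], [0, 0, 0], 1],
    [[0.02, 0.03, 0], [0, 0, 0], 1],
    [[0.02, 0.01, 0], [0, 0, 0], 1]
  ]
}}

```text
t: 3.4
tool_pos: [0.3945, -0.0623, 0.3225]
orientation: [1.0, -0.007, 0.009, -0.002]
wrist_force: [-0.3, -0.3, 0.2]
opening: 0.0003
```

```bash
python3 -c "
from h import *
plan((.542,-.062,.25),0,10)"
```

```text
at [ 0.3945 -0.0623  0.3225] yaw -0.8 tilt 1.1 t 3.4 F [-0.3 -0.3  0.2] open 0.0003
[[0.04, -0.0006, 0.0206], [-0.22, -1.08, -0.77], 1]
[[0.0404, -0.0001, 0.0198], [-0.0, 0.0, 0.0], 1]
[[0.0404, -0.0001, 0.0198], [0.0, 0.0, 0.0], 1]
[[0.0264, -0.0001, 0.0129], [0.0, 0.0, 0.0], 1]
[[0.0, 0.0, 0.0], [0.0, 0.0, 0.0], 1]
[[0.0, 0.0, 0.0], [0.0, 0.0, 0.0], 1]
[[0.0, 0.0, 0.0], [0.0, 0.0, 0.0], 1]
[[0.0, 0.0, 0.0], [0.0, 0.0, 0.0], 1]
[[0.0, 0.0, 0.0], [0.0, 0.0, 0.0], 1]
[[0.0, 0.0, 0.0], [0.0, 0.0, 0.0], 1]
left mm [0. 0. 0.]
```

>>> {"op": "play_rows", "data": {
  "increments": [
    [[0.04, 0, 0.02], [-0.22, -1.08, -0.77], 1],
    [[0.04, 0, 0.02], [0, 0, 0], 1],
    [[0.04, 0, 0.02], [0, 0, 0], 1],
    [[0.027, 0, 0.013], [0, 0, 0], 1],
    [[0, 0, 0], [0, 0, 0], 1]
  ]
}}

```text
t: 3.9
tool_pos: [0.5498, -0.068, 0.2491]
orientation: [1.0, -0.004, 0.002, 0.001]
wrist_force: [-1.1, 0.0, -0.4]
opening: 0.0003
```

```bash
python3 - <<'E'
from h import *
plan((.542,-.062,.22),0,2)
a=capture("scene");b=capture("side")
im=np.hstack([cv2.resize(a["image"][75:150,170:270],(400,300),interpolation=2),cv2.resize(b["image"][80:155,210:310],(400,300),interpolation=2)])
cv2.imwrite("pics/stop2.png",im)
E
```

```text
at [ 0.5498 -0.068   0.2491] yaw -0.4 tilt 0.29 t 3.9 F [-1.1  0.  -0.4] open 0.0003
[[-0.0079, -0.006, 0.0291], [0.14, -0.26, -0.41], 1]
[[0.0, 0.0, 0.0], [0.0, 0.0, 0.0], 1]
left mm [0. 0. 0.]
```

View pics/stop2.png

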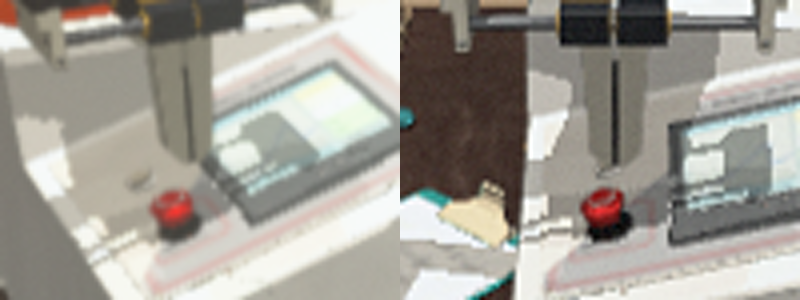

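>>> {"op": "play_rows", "data": {
  "increments": [
    [[-0.008, -0.006, 0.008], [0, 0, 0], 1],
    [[0, 0, 0.008], [0, 0, 0], 1],
    [[0, 0, 0.003], [0, 0, 0], 1],
    [[0, 0, 0.003], [0, 0, 0], 1],
    [[0, 0, 0.003], [0, 0, 0], 1]
  ]
}}

```text
t: 4.5
tool_pos: [0.5403, -0.063, 0.2318]
orientation: [1.0, -0.004, 0.008, 0.003]
wrist_force: [-0.2, 0.3, -0.1]
opening: 0.0003
```

```bash
python3 - <<'E'
from h import *
plan((.542,-.062,.22),0,1)
E
```

```text
at [ 0.5403 -0.063   0.2318] yaw -0.4 tilt 0.93 t 4.5 F [-0.2  0.3 -0.1] open 0.0003
[[0.0015, -0.001, 0.0118], [0.31, -0.88, -0.43], 1]
left mm [0. 0. 0.]
```

>>> {"op": "play_rows", "data": {
  "increments": [
    [[0.001, -0.001, 0.006], [0, -0.8, -0.4], 1],
    [[0, 0, 0.005], [0, 0, 0], 1],
    [[0, 0, 0.004], [0, 0, 0], 1],
    [[0, 0, 0.004], [0, 0, 0], 1],
    [[0, 0, 0.003], [0, 0, 0], 1]
  ]
}}

```text
t: 5.0
tool_pos: [0.5431, -0.0624, 0.2174]
orientation: [1.0, 0.0, 0.003, 0.003]
wrist_force: [-14.6, 2.0, 21.7]
opening: 0.0007
```

```bash
python3 - <<'E'
from h import *
a=capture("scene");b=capture("side")
im=np.hstack([cv2.resize(a["image"][75:150,170:270],(400,300),interpolation=2),cv2.resize(b["image"][80:155,210:310],(400,300),interpolation=2)])
cv2.imwrite("pics/stop3.png",im)
plan((.542,-.062,.22),0,1)
E
```

```text
at [ 0.5431 -0.0624  0.2173] yaw 0.0 tilt 0.55 t 5.1 F [-14.2   2.4  23.7] open 0.0004
[[-0.0011, -0.0004, -0.0027], [0.39, -0.39, 0.01], 1]
left mm [0. 0. 0.]
```

View pics/stop3.png

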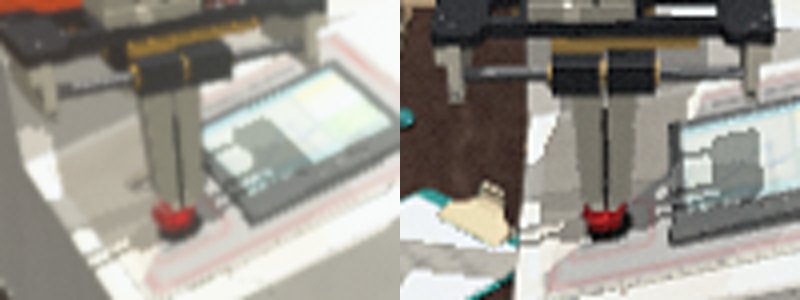

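>>> {"op": "play_rows", "data": {
  "increments": [
    [[0, 0, 0.004], [0, 0, 0], 1],
    [[0, 0, 0.003], [0, 0, 0], 1],
    [[0, 0, -0.02], [0, 0, 0], 1],
    [[0, 0, -0.04], [0, 0, 0], 0],
    [[-0.03, 0, -0.04], [0, 0, 0], 0]
  ]
}}

```text
t: 5.6
tool_pos: [0.5097, -0.061, 0.3121]
orientation: [1.0, 0.001, -0.002, 0.003]
wrist_force: [-0.9, -0.4, 1.0]
opening: 0.0121
```

```bash
python3 - <<'E'
from h import *
plan((.42,-.3,.3),0,10)
a=capture("scene");b=capture("side")
im=np.hstack([cv2.resize(a["image"][100:150,180:260],(400,250),interpolation=2),cv2.resize(b["image"][105:155,230:310],(400,250),interpolation=2)])
cv2.imwrite("pics/stop4.png",im)
# fit helpers: grey holder mask + zoom
for n,p in(("s",a),("d",b)):
    for d in cut_out("label_holder",p): print(n,np.round(d["position"]),round(d["score"],2),d["pixels"].sum())
E
```

```text
at [ 0.5097 -0.061   0.3121] yaw 0.1 tilt 0.36 t 5.6 F [-0.9 -0.4  1. ] open 0.0121
[[-0.0158, 0.0421, 0.0024], [0.29, 0.22, 0.07], 1]
[[-0.0158, 0.0421, 0.0021], [-0.0, -0.0, -0.0], 1]
[[-0.0158, 0.0421, 0.0021], [0.0, 0.0, 0.0], 1]
[[-0.0158, 0.0421, 0.0021], [0.0, 0.0, 0.0], 1]
[[-0.0158, 0.0421, 0.0021], [0.0, 0.0, 0.0], 1]
[[-0.0107, 0.0286, 0.0014], [0.0, 0.0, 0.0], 1]
[[0.0, 0.0, 0.0], [0.0, 0.0, 0.0], 1]
[[0.0, 0.0, 0.0], [0.0, 0.0, 0.0], 1]
[[0.0, 0.0, 0.0], [0.0, 0.0, 0.0], 1]
[[0.0, 0.0, 0.0], [0.0, 0.0, 0.0], 1]
left mm [0. 0. 0.]
s [209. 272.] 0.79 360
s [239. 244.] 0.74 699
s [201. 242.] 0.73 310
s [266. 306.] 0.27 67
d [232. 263.] 0.86 677
d [209. 239.] 0.84 431
```

View pics/stop4.png

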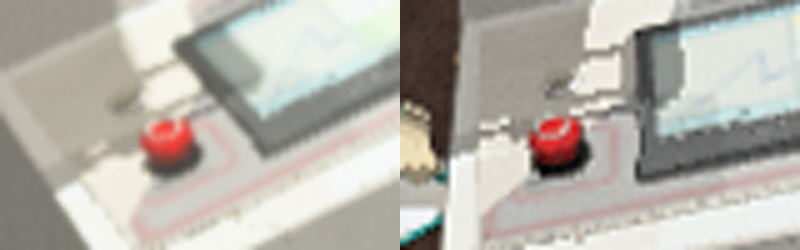

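```bash
python3 - <<'E'
from h import *
for n,w in(("scene",(115,140,195,230)),("side",(120,145,245,280))):
    p=capture(n)
    o=cv2.imread(f"pics/{n}0.png")
    for im in(o,p["image"]):
        c=im[w[0]:w[1],w[2]:w[3]].astype(float);m=c[...,2]-np.maximum(c[...,1],c[...,0]);m=np.clip(m-20,0,None);
        ys,xs=np.mgrid[:c.shape[0],:c.shape[1]]
        print(n,(m*xs).sum()/m.sum()+w[2],(m*ys).sum()/m.sum()+w[0], (m>20).sum(), np.where((m>20).any(1))[0][[0,-1]]+w[0])
    X=np.array([.542,-.062,.22]);print("expected full",proj(p,X+.004*np.array([.25,.08,-.96]))-proj(p,X))
E
```

```text
scene 212.9266169154229 126.19667288557214 74 [122 130]
scene 213.32956981563527 127.47491782192368 79 [123 132]
expected full [[0.42904169 1.23479913]]
side 260.4000269650802 130.9538897128219 81 [127 136]
side 260.86432295147705 132.25598182061222 76 [128 137]
expected full [[0.42102677 1.30533946]]
```

>>> {"op": "play_rows", "data": {
  "increments": [
    [[-0.005, 0.045, 0], [0.3, 0.2, 0], -0.5],
    [[-0.005, 0.047, 0], [0, 0, 0], -0.5],
    [[-0.005, 0.047, 0], [0, 0, 0], -0.5],
    [[-0.005, 0.047, 0], [0, 0, 0], -0.5],
    [[-0.005, 0.047, 0], [0, 0, 0], -0.5]
  ]
}}

```text
t: 6.4
tool_pos: [0.4845, -0.2938, 0.3002]
orientation: [1.0, 0.007, -0.006, -0.005]
wrist_force: [1.5, 1.0, 1.0]
opening: 0.0693
```

>>> {"op": "play_rows", "data": {
  "increments": [
    [[-0.005, 0.03, 0], [0, 0, 0], -0.5],
    [[-0.005, 0.01, 0], [0, 0, 0], -0.5],
    [[0, 0, 0], [0, 0, 0], -0.5],
    [[0, 0, 0], [0, 0, 0], -0.5],
    [[0, 0, 0], [0, 0, 0], -0.5]
  ]
}}

```text
t: 6.9
tool_pos: [0.4715, -0.3376, 0.2894]
orientation: [1.0, 0.004, -0.012, -0.01]
wrist_force: [0.4, 0.5, -0.4]
opening: 0.0698
```

```bash
python3 - <<'E'
from h import *
plan((.48,-.36,.3),0,1)
w=capture("wrist");cv2.imwrite("pics/w1.png",w["image"]);print(w["origin"],w["orientation"],w["vfov"],w["cx"],w["cy"])
import pickle;pickle.dump(w,open("w1.pkl","wb"))
for n in["label_holder","label_rail","seat_strip","grease_pot","sample_02","tape_roll_b"]:
    for d in cut_out(n,w): print(n,np.round(d["position"]),round(d["score"],2),d["pixels"].sum(), np.round(atz(w,d["position"],0.02),3))
E
```

```text
at [ 0.4715 -0.3376  0.2894] yaw 0.5 tilt 1.73 t 6.9 F [ 0.4  0.5 -0.4] open 0.0698
[[0.0081, 0.0222, -0.0113], [-1.11, 1.33, 0.46], 1]
left mm [0. 0. 0.]
[ 0.47338007 -0.2641571   0.45581587] [ 0.99161961  0.00584661 -0.01045755  0.12863519] 58.33952826736532 256.22052431969746 185.3917960303654
label_holder [218.  84.] 0.82 983 [ 0.417 -0.252  0.02 ]
label_holder [206. 170.] 0.67 1086 [ 0.399 -0.36   0.02 ]
label_holder [364. 143.] 0.51 211 [ 0.6   -0.322  0.02 ]
label_rail [204. 173.] 0.39 1088 [ 0.396 -0.364  0.02 ]
seat_strip [361. 149.] 0.57 157 [ 0.597 -0.329  0.02 ]
grease_pot [470.  84.] 0.98 2393 [ 0.72 -0.25  0.02]
sample_02 [225. 241.] 0.72 183 [ 0.422 -0.459  0.02 ]
sample_02 [260. 244.] 0.48 142 [ 0.471 -0.462  0.02 ]
```

View pics/w1.png

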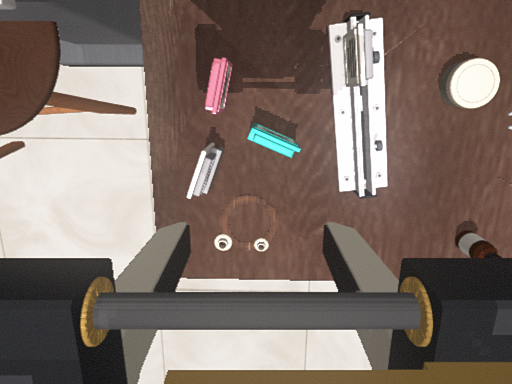

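```bash
python3 - <<'E'
from h import *
import pickle;w=pickle.load(open("w1.pkl","rb"))
cv2.imwrite("pics/w1h.png",cv2.resize(w["image"][135:205,165:240],(600,560),interpolation=2))
cv2.imwrite("pics/w1r.png",np.hstack([cv2.resize(w["image"][5:105,315:400],(510,600),interpolation=2)[:,:400],cv2.resize(w["image"][100:200,320:400],(480,600),interpolation=2)[:,:400]]))
E
```

```text
(no output)
```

View pics/w1h.png

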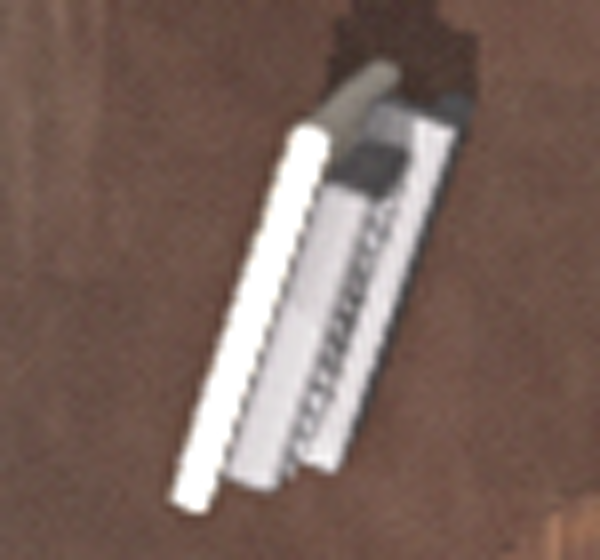

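View pics/w1r.png

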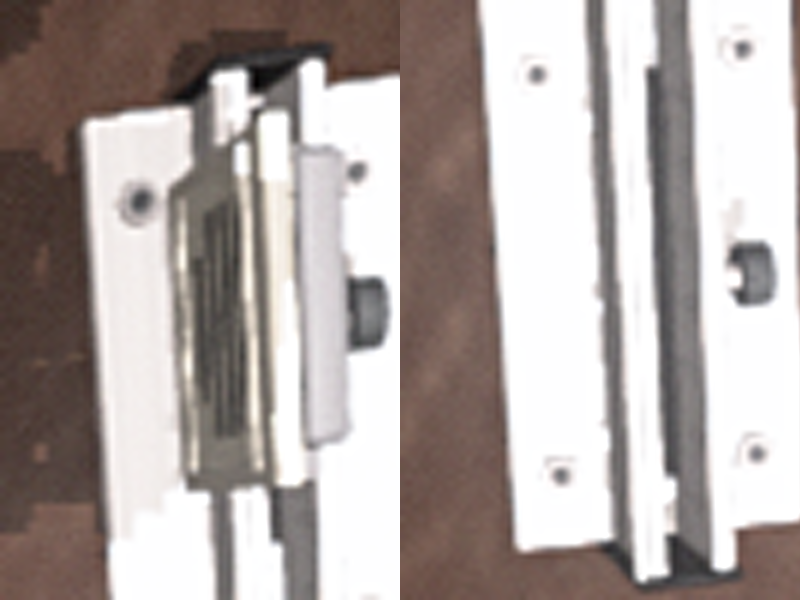

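```bash
cat >> h.py <<'E'
from scipy.optimize import least_squares
def T(pose,X):
    x,y,a=pose;X=np.atleast_2d(X)*1.;c,s=np.cos(a),np.sin(a)
    return np.c_[x+c*X[:,0]-s*X[:,1],y+s*X[:,0]+c*X[:,1],X[:,2]]
def fit(p,X,uv,x0):
    X=np.array(X)/1000;r=least_squares(lambda v:(proj(p,T(v,X))-np.array(uv)).ravel(),x0)
    print("pose",np.round(r.x,4),"deg",round(np.degrees(r.x[2]),2));print(np.round(r.fun.reshape(-1,2),1).tolist());return r.x
def box(p,im,pose,b,s,off,col):
    x0,x1,y0,y1,z0,z1=np.array(b)/1000
    P=[(x,y,z) for x in(x0,x1) for y in(y0,y1) for z in(z0,z1)]
    q=((proj(p,T(pose,P))-off+.5)*s-.5)
    for i in range(8):
        for j in(1,2,4):
            if not i&j: cv2.line(im,tuple(int(v) for v in q[i]),tuple(int(v) for v in q[i|j]),col,1,cv2.LINE_AA)
HB=[(-16,-11,-30,30,0,72),(-3,3,-30,30,0,24),(-11,-2,-24,24,34,72)]
RB=[(-30,34,-108,108,0,6),(-9,-5,-108,108,6,36),(5,9,-108,108,6,36)]
E
python3 - <<'E'
from h import *
import pickle;w=pickle.load(open("w1.pkl","rb"))
o=np.array([165,135])
h=fit(w,[(-16,30,72),(-11,30,72),(-16,-30,72),(-11,-30,72)],[o+np.array(q)/8 for q in[(300,125),(330,135),(172,498),(210,512)]],[.4,-.36,0])
r=fit(w,[(-30,108,6),(-30,-108,6),(-9,-108,36),(5,-108,36),(9,-108,36),(34,-108,6)],[(329.2,25),(339.5,191.7),(359.5,196.5),(371.5,195.3),(376.3,195.3),(387,187)],[.6,-.3,0])
im=cv2.resize(w["image"][135:205,165:240],(600,560),interpolation=2)
for b in HB: box(w,im,h,b,8,o,(0,255,0))
cv2.imwrite("pics/oh.png",im)
im=cv2.resize(w["image"][5:205,315:400],(255*1,600),interpolation=2)
im=cv2.resize(w["image"][105:205,320:400],(480,600),interpolation=2)
for b in RB: box(w,im,r,b,6,np.array([320,105]),(0,0,255))
im2=cv2.resize(w["image"][5:105,320:400],(480,600),interpolation=2)
for b in RB+[(-16,-11,30,90,12,84)]: box(w,im2,r,b,6,np.array([320,5]),(0,0,255))
cv2.imwrite("pics/or.png",np.hstack([im[:,:400],im2[:,:400]]))
np.save("hr.npy",[h,r])
print("bay",T(r,[[0,-.045,.012]]), "grip",T(h,[[-.009,0,.058]]),np.degrees(h[2]-r[2]))
E
```

```text
pose [ 0.4096 -0.3589 -0.3435] deg -19.68
[[-0.1, -0.5], [0.4, -0.2], [0.2, 0.6], [-0.5, 0.2]]
pose [ 0.5925 -0.281   0.1325] deg 7.59
[[-1.2, -4.4], [-0.2, 1.4], [1.5, 1.3], [0.7, 1.2], [-0.9, 0.9], [0.2, 0.7]]
bay [[ 0.59840238 -0.32558306  0.012     ]] grip [[ 0.40116157 -0.35584758  0.058     ]] -27.274062000627524
```

View pics/oh.png

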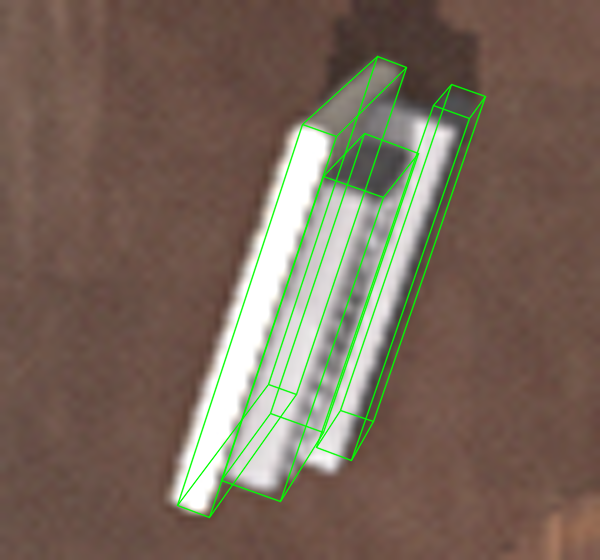

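View pics/or.png

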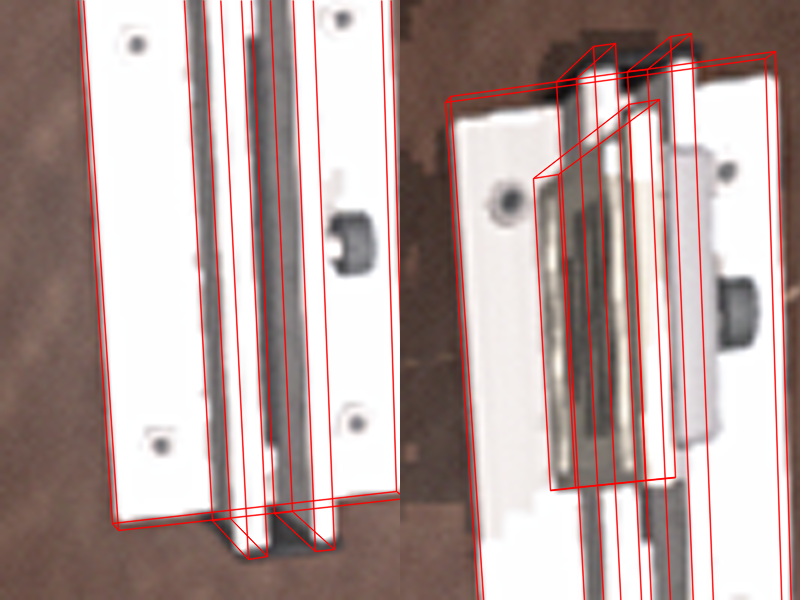

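```bash
cat > fr.py <<'E'
from h import *
import pickle;w=pickle.load(open("w1.pkl","rb"))
uv=np.array([(329.2,25),(339.5,191.7),(387,187),(359.5,196.5),(364.5,196.3),(371.5,195.3),(376.3,195.3),(350.2,17),(356,16.7),(365,15),(369.2,15),(358,23.7),(362.8,23.3),(360,86.2),(365.5,85.7)])
def mod(v):
    F,L=v[3:]*1000
    X=np.array([(-30,F,6),(-30,-F,6),(34,-F,6),(-9,-L,36),(-5,-L,36),(5,-L,36),(9,-L,36),(-9,L,36),(-5,L,36),(5,L,36),(9,L,36),(-16,90,84),(-11,90,84),(-16,30,84),(-11,30,84)])/1000
    return proj(w,T(v[:3],X))
r=least_squares(lambda v:(mod(v)-uv).ravel(),[.59,-.28,.1,.104,.108])
print(np.round(r.x,4),np.degrees(r.x[2]));print(np.round(r.fun.reshape(-1,2),1).tolist());p=r.x[:3]
H=np.load("hr.npy");H[1]=p;np.save("hr.npy",H);print("bay",T(p,[[0,-.045,.012]]))
im=cv2.resize(w["image"][105:205,320:400],(480,600),interpolation=2)
im2=cv2.resize(w["image"][5:105,320:400],(480,600),interpolation=2)
for b in RB+[(-16,-11,30,90,12,84)]: box(w,im2,p,b,6,np.array([320,5]),(0,0,255));box(w,im,p,b,6,np.array([320,105]),(0,0,255))
cv2.imwrite("pics/or2.png",np.hstack([im[:,:400],im2[:,:400]]))
E
python3 fr.py
```

```text
[ 0.5926 -0.2826  0.1314  0.1048  0.1049] 7.526509660307988
[[-0.9, -0.0], [-0.4, 0.3], [0.0, -0.3], [1.3, 0.2], [-0.5, 0.0], [0.5, 0.1], [-1.1, -0.2], [1.9, 0.1], [-0.3, -0.1], [-0.2, 0.3], [-0.7, -0.2], [-0.2, 0.0], [0.1, -0.3], [0.6, 0.2], [-0.0, 0.1]]
bay [[ 0.59849145 -0.32725558  0.012     ]]
```

View pics/or2.png

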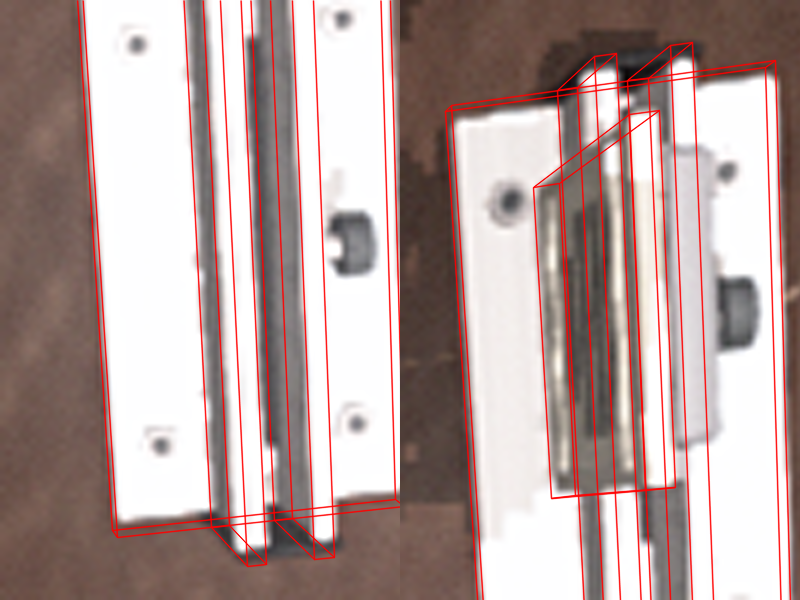

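```bash
python3 -c "
from h import *
plan((.4007,-.3554,.13),-19.6,10,g=-0.1)"
```

```text
at [ 0.4715 -0.3386  0.2904] yaw 0.5 tilt 1.62 t 7.25 F [-0.  -0.6  1.3] open 0.0698
[[-0.0172, 0.0049, 0.0413], [-0.34, 0.6, 8.47], -0.1]
[[-0.0168, 0.0072, 0.0411], [-0.34, 0.6, 8.47], -0.1]
[[-0.016, 0.0094, 0.041], [-0.12, 0.22, 3.09], -0.1]
[[-0.0143, 0.0093, 0.0375], [0.0, -0.0, -0.0], -0.1]
[[0.0, 0.0, 0.0], [-0.0, 0.0, 0.0], -0.1]
[[0.0, 0.0, 0.0], [0.0, -0.0, 0.0], -0.1]
[[0.0, 0.0, 0.0], [-0.0, 0.0, 0.0], -0.1]
[[0.0, 0.0, 0.0], [0.0, -0.0, 0.0], -0.1]
[[0.0, 0.0, 0.0], [0.0, 0.0, 0.0], -0.1]
[[0.0, 0.0, 0.0], [0.0, 0.0, 0.0], -0.1]
left mm [0. 0. 0.]
```

>>> {"op": "play_rows", "data": {
  "increments": [
    [[-0.017, 0.005, 0.041], [-0.3, 0.6, 8.5], -0.1],
    [[-0.017, 0.007, 0.041], [-0.3, 0.6, 8.5], -0.1],
    [[-0.016, 0.009, 0.041], [-0.1, 0.2, 3.1], -0.1],
    [[-0.014, 0.009, 0.036], [0, 0, 0], -0.1],
    [[0, 0, 0], [0, 0, 0], -0.1]
  ]
}}

```text
t: 7.75
tool_pos: [0.4021, -0.3551, 0.1305]
orientation: [0.984, -0.177, 0.004, 0.001]
wrist_force: [-0.4, -0.0, -0.3]
opening: 0.0513
```

```bash
python3 - <<'E'
from h import *
plan((.4007,-.3554,.13),-19.6,2,g=-0.1)
w=capture("wrist");cv2.imwrite("pics/w2.png",w["image"])
import pickle;pickle.dump(w,open("w2.pkl","wb"))
h=np.load("hr.npy")[0]-[.0005,-.0005,0]
im=w["image"].copy()
for b in HB: box(w,im,h,b,1,np.zeros(2),(0,255,0))
cv2.imwrite("pics/w2o.png",cv2.resize(im[140:340,100:400],(750,500),interpolation=2))
E
```

```text
at [ 0.4021 -0.3551  0.1305] yaw -20.3 tilt 0.5 t 7.75 F [-0.4 -0.  -0.3] open 0.0513
[[-0.0012, 0.0007, 0.0005], [0.08, -0.49, -0.74], -0.1]
[[0.0, 0.0, 0.0], [0.0, -0.0, -0.0], -0.1]
left mm [0. 0. 0.]
```

View pics/w2o.png

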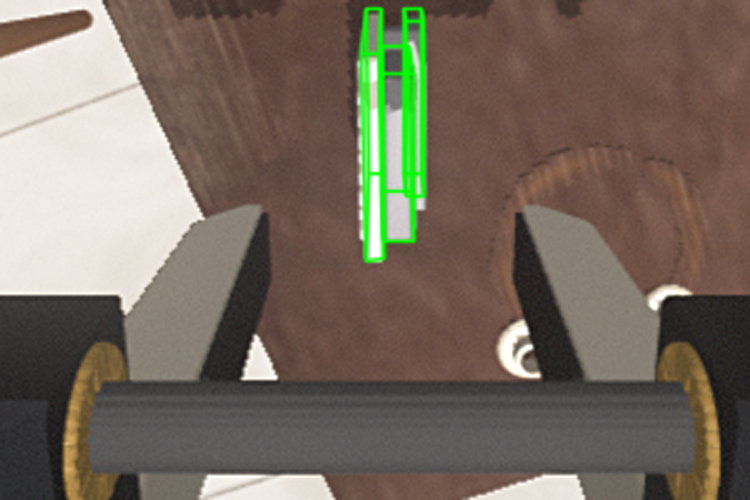

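View pics/w2.png

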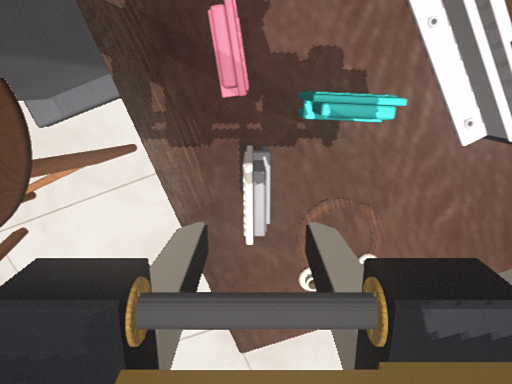

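```bash
python3 - <<'E'
from h import *
import pickle;w=pickle.load(open("w2.pkl","rb"))
im=cv2.resize(w["image"][140:250,220:300],None,fx=5.4,fy=5.4,interpolation=2)
h=np.load("hr.npy")[0]-[.0005,-.0005,0]
im2=im.copy()
for b in HB: box(w,im2,h,b,5.4,np.array([220,140]),(0,255,0))
cv2.imwrite("pics/w2z.png",np.hstack([im[:,:370],im2[:,:370]]))
E
```

```text
(no output)
```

View pics/w2z.png

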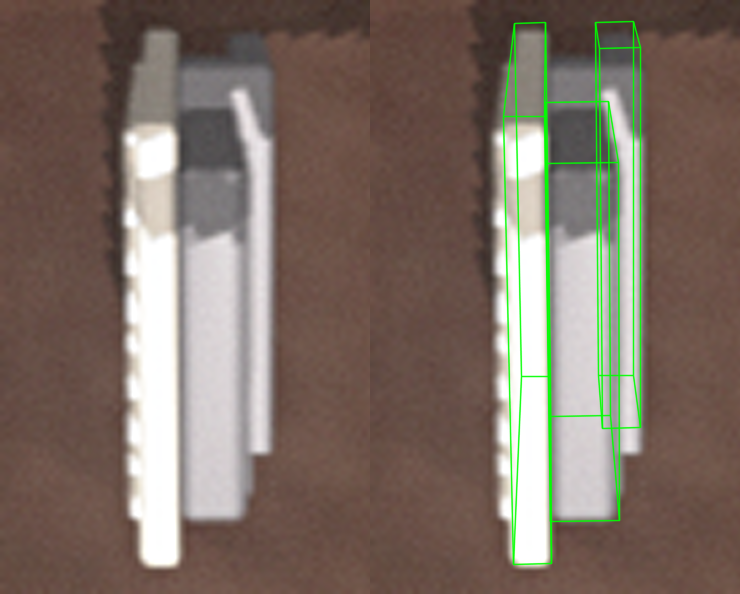

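>>> {"op": "play_rows", "data": {
  "increments": [
    [[-0.001, 0.001, 0.03], [0, -0.5, -0.7], -0.1],
    [[0, 0, 0.03], [0, 0, 0], -0.1],
    [[0, 0, 0.022], [0, 0, 0], -0.1],
    [[0, 0, 0.008], [0, 0, 0], -0.1],
    [[0, 0, 0.003], [0, 0, 0], -0.1]
  ]
}}

```text
t: 8.3
tool_pos: [0.4159, -0.3652, 0.0549]
orientation: [0.986, -0.169, 0.012, 0.008]
wrist_force: [0.5, -0.3, -0.3]
opening: 0.0512
```

```bash
python3 -c "
from h import *
plan((.4007,-.3554,.039),-19.6,2,g=-0.1)"
```

```text
at [ 0.4159 -0.3652  0.0549] yaw -19.4 tilt 1.64 t 8.3 F [ 0.5 -0.3 -0.3] open 0.0512
[[-0.018, -0.0044, 0.0154], [0.71, -1.47, 0.16], -0.1]
[[0.0, 0.0, 0.0], [-0.0, 0.0, -0.0], -0.1]
left mm [0. 0. 0.]
```

>>> {"op": "play_rows", "data": {
  "increments": [
    [[-0.014, -0.004, 0], [0.7, -1.4, 0], -0.1],
    [[-0.002, 0, 0.004], [0, 0, 0], -0.1],
    [[0, 0, 0], [0, 0, 0], -0.1],
    [[0, 0, 0], [0, 0, 0], -0.1],
    [[0, 0, 0], [0, 0, 0], -0.1]
  ]
}}

```text
t: 8.8
tool_pos: [0.4047, -0.3582, 0.0568]
orientation: [0.986, -0.168, 0.003, 0.002]
wrist_force: [-0.4, -0.4, 0.0]
opening: 0.0512
```

```bash
python3 - <<'E'
from h import *
plan((.4007,-.3554,.039),-19.6,2,g=-0.1)
w=capture("wrist");cv2.imwrite("pics/w3.png",w["image"])
h=np.load("hr.npy")[0]-[.0005,-.0005,0]
im=w["image"].copy()
for b in HB: box(w,im,h,b,1,np.zeros(2),(0,255,0))
cv2.imwrite("pics/w3o.png",np.vstack([cv2.resize(x[120:270,150:400],(500,300)) for x in(w["image"],im)]))
E
```

```text
at [ 0.4047 -0.3582  0.0568] yaw -19.4 tilt 0.43 t 8.8 F [-0.4 -0.4  0. ] open 0.0512
[[-0.0048, -0.0014, 0.0178], [0.17, -0.4, 0.2], -0.1]
[[0.0, 0.0, 0.0], [-0.0, 0.0, 0.0], -0.1]
left mm [0. 0. 0.]
```

View pics/w3o.png

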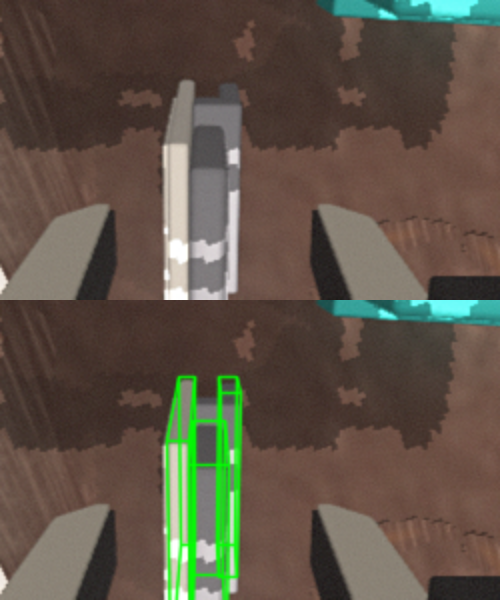

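>>> {"op": "play_rows", "data": {
  "increments": [
    [[-0.005, -0.001, 0.006], [0.2, -0.4, 0.2], -0.1],
    [[-0.001, 0, 0.006], [0, 0, 0], -0.1],
    [[-0.001, 0, 0.006], [0, 0, 0], -0.1],
    [[0, 0, 0.003], [0, 0, 0], -0.1],
    [[0, 0, 0], [0, 0, 0], -0.1]
  ]
}}

```text
t: 9.35
tool_pos: [0.3974, -0.3543, 0.0333]
orientation: [0.985, -0.17, -0.001, -0.001]
wrist_force: [0.0, -1.0, 0.3]
opening: 0.0513
```

```bash
python3 -c "
from h import *
plan((.4007,-.3554,.039),-19.6,2,g=-0.1)"
```

```text
at [ 0.3974 -0.3543  0.0333] yaw -19.6 tilt 0.11 t 9.35 F [ 0.  -1.   0.3] open 0.0513
[[0.0034, -0.0001, -0.0057], [-0.07, 0.09, -0.03], -0.1]
[[0.0, 0.0, 0.0], [0.0, 0.0, 0.0], -0.1]
left mm [0. 0. 0.]
```

>>> {"op": "play_rows", "data": {
  "increments": [
    [[0.003, 0, -0.007], [0, 0, 0], -0.1],
    [[0.001, 0, -0.002], [0, 0, 0], -0.1],
    [[0, 0, 0], [0, 0, 0], -0.1],
    [[0, 0, 0], [0, 0, 0], -0.1],
    [[0, 0, 0], [0, 0, 0], -0.1]
  ]
}}

```text
t: 9.85
tool_pos: [0.4022, -0.3563, 0.0439]
orientation: [0.985, -0.17, -0.0, -0.0]
wrist_force: [-1.0, -0.2, -0.9]
opening: 0.0511
```

```bash
python3 -c "
from h import *
plan((.4007,-.3554,.04),-19.6,2,g=-0.1)"
```

```text
at [ 0.4022 -0.3563  0.0439] yaw -19.6 tilt 0.04 t 9.85 F [-1.  -0.2 -0.9] open 0.0511
[[-0.0017, -0.0003, 0.0039], [-0.04, 0.02, -0.02], -0.1]
[[0.0, 0.0, 0.0], [0.0, -0.0, 0.0], -0.1]
left mm [0. 0. 0.]
```

Good enough in height; one small correction, then close.

>>> {"op": "play_rows", "data": {
  "increments": [
    [[-0.001, 0, 0.002], [0, 0, 0], 0.3],
    [[0, 0, 0], [0, 0, 0], 1],
    [[0, 0, 0], [0, 0, 0], 1],
    [[0, 0, 0], [0, 0, 0], 1],
    [[0, 0, 0], [0, 0, 0], 1]
  ]
}}

```text
t: 10.35
tool_pos: [0.401, -0.3558, 0.0415]
orientation: [0.985, -0.17, -0.0, -0.0]
wrist_force: [0.4, 0.9, -0.1]
opening: 0.0161
```

>>> {"op": "play_rows", "data": {
  "increments": [
    [[0, 0, 0], [0, 0, 0], 1],
    [[0, 0, 0], [0, 0, 0], 1],
    [[0, 0, -0.01], [0, 0, 0], 1],
    [[0, 0, -0.02], [0, 0, 0], 1],
    [[0, 0, -0.02], [0, 0, 0], 1]
  ]
}}

```text
t: 10.85
tool_pos: [0.3988, -0.3535, 0.0902]
orientation: [0.985, -0.17, -0.003, -0.003]
wrist_force: [0.1, 0.2, 0.6]
opening: 0.0139
```

```bash
python3 - <<'E'
from h import *
plan((.42,-.40,.14),7.4,8,g=1)
w=capture("wrist");cv2.imwrite("pics/w4.png",w["image"])
b=capture("side");cv2.imwrite("pics/sd4.png",cv2.resize(b["image"][180:330,130:330],(800,600),interpolation=2))
E
```

```text
at [ 0.3988 -0.3535  0.0902] yaw -19.6 tilt 0.49 t 10.85 F [0.1 0.2 0.6] open 0.0139
[[0.0222, 0.023, -0.0317], [-0.11, 0.11, -8.5], 1]
[[0.0109, 0.0153, -0.0185], [-0.11, 0.11, -8.5], 1]
[[0.0, 0.0, 0.0], [-0.11, 0.11, -8.5], 1]
[[0.0, 0.0, 0.0], [-0.02, 0.02, -1.53], 1]
[[0.0, 0.0, 0.0], [-0.0, -0.0, 0.0], 1]
[[0.0, 0.0, 0.0], [-0.0, -0.0, 0.0], 1]
[[0.0, 0.0, 0.0], [0.0, 0.0, 0.0], 1]
[[0.0, 0.0, 0.0], [-0.0, -0.0, 0.0], 1]
left mm [0. 0. 0.]
```

View pics/sd4.png

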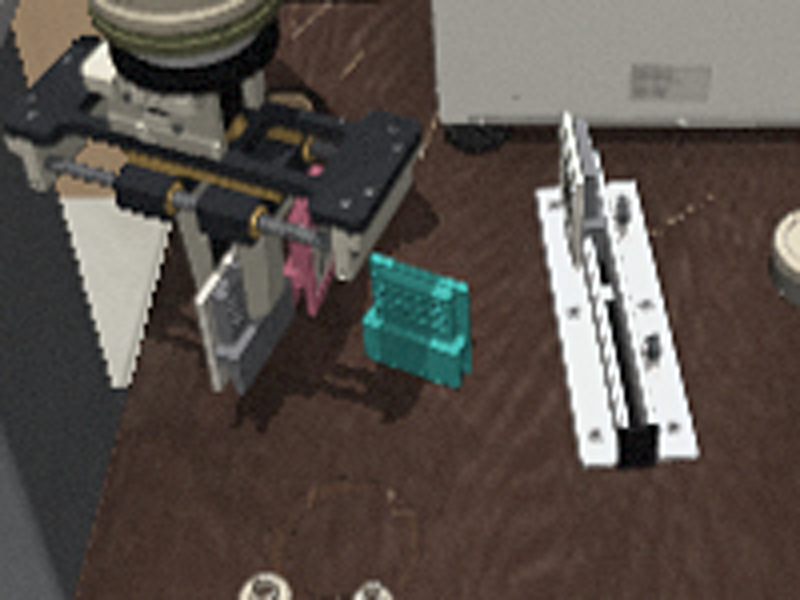

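View pics/w4.png

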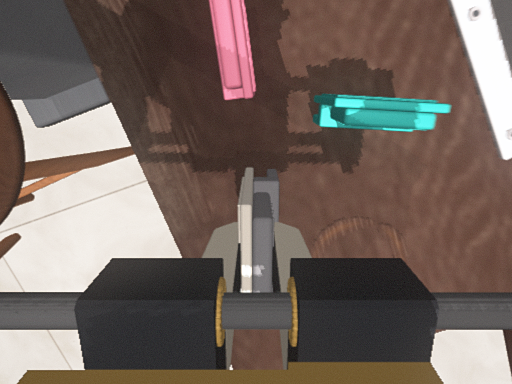

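```bash
python3 -c "
from h import *
plan((.589,-.328,.155),7.5,8,g=1,step=.04)"
```

```text
at [ 0.4008 -0.3556  0.0931] yaw -19.6 tilt 0.1 t 10.95 F [ 0.8  0.2 -0.4] open 0.0138
[[0.0336, -0.0179, -0.0124], [-0.03, 0.02, -8.5], 1]
[[0.0358, -0.0127, -0.0124], [-0.03, 0.02, -8.5], 1]
[[0.0373, -0.0073, -0.0124], [-0.03, 0.02, -8.5], 1]
[[0.038, -0.0016, -0.0124], [-0.01, 0.0, -1.62], 1]
[[0.038, -0.0006, -0.0124], [0.0, 0.0, -0.0], 1]
[[0.0, -0.0, -0.0], [0.0, 0.0, 0.0], 1]
[[0.0, 0.0, 0.0], [-0.0, 0.0, 0.0], 1]
[[0.0, 0.0, 0.0], [-0.0, 0.0, 0.0], 1]
left mm [0. 0. 0.]
```

Raise first, then travel.

>>> {"op": "play_rows", "data": {
  "increments": [
    [[0, 0, -0.03], [0, 0, 0], 1],
    [[0.005, 0, -0.03], [0, 0, -8.5], 1],
    [[0.03, -0.013, 0], [0, 0, -8.5], 1],
    [[0.037, -0.007, 0], [0, 0, -8.5], 1],
    [[0.038, -0.001, 0], [0, 0, -1.6], 1]
  ]
}}

```text
t: 11.45
tool_pos: [0.5116, -0.3406, 0.1537]
orientation: [0.998, 0.071, -0.001, -0.001]
wrist_force: [-0.0, -0.1, -0.4]
opening: 0.0139
```

```bash
python3 -c "
from h import *
plan((.589,-.328,.155),7.5,8,g=1,step=.035)"
```

```text
at [ 0.5116 -0.3406  0.1537] yaw 8.1 tilt 0.13 t 11.45 F [-0.  -0.1 -0.4] open 0.0139
[[0.035, -0.0007, -0.0006], [-0.08, 0.09, 0.59], 1]
[[0.035, -0.0011, -0.0006], [0.0, -0.0, 0.0], 1]
[[0.0084, -0.0003, -0.0001], [0.0, 0.0, 0.0], 1]
[[0.0, 0.0, 0.0], [0.0, 0.0, 0.0], 1]
[[0.0, 0.0, 0.0], [0.0, 0.0, 0.0], 1]
[[0.0, 0.0, 0.0], [-0.0, -0.0, 0.0], 1]
[[0.0, 0.0, 0.0], [-0.0, -0.0, 0.0], 1]
[[0.0, 0.0, 0.0], [-0.0, 0.0, 0.0], 1]
left mm [0. 0. 0.]
```

>>> {"op": "play_rows", "data": {
  "increments": [
    [[0.03, -0.001, 0], [0, 0, 0.6], 1],
    [[0.028, -0.001, 0], [0, 0, 0], 1],
    [[0.01, 0, 0], [0, 0, 0], 1],
    [[0, 0, 0], [0, 0, 0], 1],
    [[0, 0, 0], [0, 0, 0], 1]
  ]
}}

```text
t: 11.95
tool_pos: [0.5832, -0.3267, 0.1491]
orientation: [0.998, 0.068, -0.002, -0.002]
wrist_force: [-0.2, -0.2, -0.8]
opening: 0.0139
```

```bash
python3 - <<'E'
from h import *
plan((.589,-.328,.115),7.5,2,g=1,step=.035)
w=capture("wrist");cv2.imwrite("pics/w5.png",w["image"])
import pickle;pickle.dump(w,open("w5.pkl","wb"))
r=np.load("hr.npy")[1]-[.0005,-.0005,0]
im=w["image"].copy();
for b in RB+[(-16,-11,30,90,12,84)]: box(w,im,r,b,1,np.zeros(2),(0,0,255))
cv2.imwrite("pics/w5o.png",cv2.resize(im[:300,150:400],(500,600)))
E
```

```text
at [ 0.5832 -0.3267  0.1491] yaw 7.8 tilt 0.32 t 11.95 F [-0.2 -0.2 -0.8] open 0.0139
[[0.0057, 0.0022, 0.034], [-0.22, 0.23, 0.28], 1]
[[0.0, 0.0, 0.0], [0.0, -0.0, 0.0], 1]
left mm [0. 0. 0.]
```

View pics/w5.png

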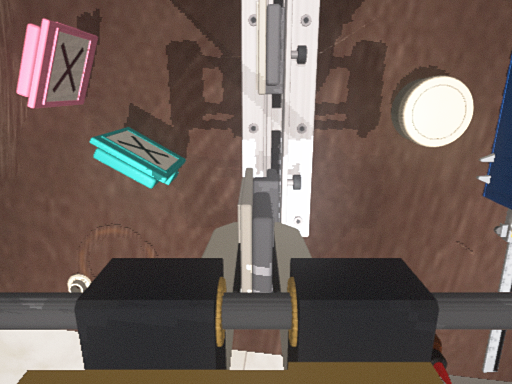

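View pics/w5o.png

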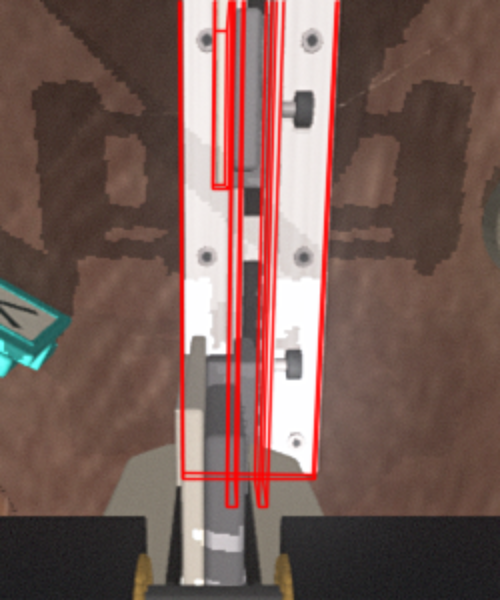

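```bash
python3 - <<'E'
from h import *
import pickle;w=pickle.load(open("w5.pkl","rb"))
r=np.load("hr.npy")[1]-[.0005,-.0005,0]
o=np.array([225,0]);c=w["image"][0:120,225:325]
im=cv2.resize(c,(500,600),interpolation=2)[:,:400];im2=im.copy()
for b in RB+[(-16,-11,30,90,12,84)]: box(w,im2,r,b,5,o,(0,0,255))
cv2.imwrite("pics/w5z.png",np.hstack([im,im2]))
E
```

```text
(no output)
```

View pics/w5z.png

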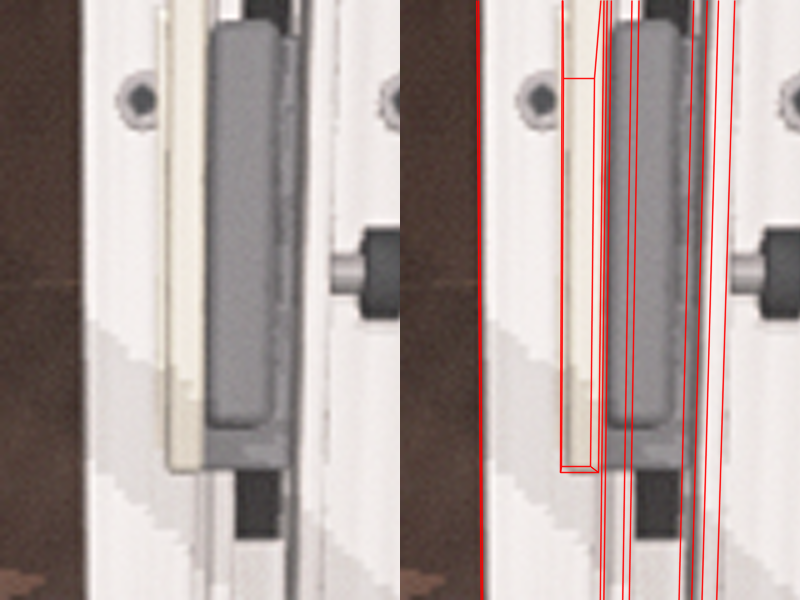

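```bash
python3 - <<'E'
from h import *
import pickle;w=pickle.load(open("w5.pkl","rb"))
s=read_state();p=np.array(s["tool_pos"]);Rm=R.from_quat(s["orientation"]).as_matrix()
print(p)
o=np.array([220,150]);im=cv2.resize(w["image"][150:290,220:300],None,fx=4.2,fy=4.2,interpolation=2);im2=im.copy()
for b in HB:
    x0,x1,y0,y1,z0,z1=np.array(b)/1000
    P=np.array([(x,y,z) for x in(x0,x1) for y in(y0,y1) for z in(z0,z1)])
    # tool frame: x same, y=-y, z=-z
    Q=p+(np.c_[P[:,0]+.009,-P[:,1],.0415-P[:,2]])@Rm.T
    q=(proj(w,Q)-o+.5)*4.2-.5
    for i in range(8):
        for j in(1,2,4):
            if not i&j: cv2.line(im2,tuple(int(v) for v in q[i]),tuple(int(v) for v in q[i|j]),(0,255,0),1,cv2.LINE_AA)
cv2.imwrite("pics/w5h.png",np.hstack([im,im2]))
E
```

```text
[ 0.5829431  -0.32675318  0.14907313]
```

View pics/w5h.png

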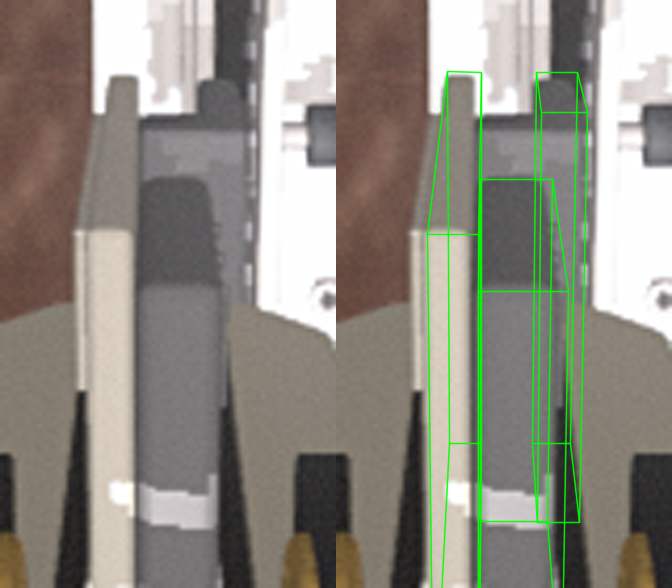

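```bash
python3 - <<'E'
from h import *
import pickle;w=pickle.load(open("w5.pkl","rb"))
r=np.load("hr.npy")[1]
def inrail(X): d=X[:2]-r[:2];c,s=np.cos(r[2]),np.sin(r[2]);return np.array([c*d[0]+s*d[1],-s*d[0]+c*d[1]])*1000
for n,uv,z in[("nb plate -11",(265.4,60),.084),("nb plate -16",(257.7,60),.084),("nb tongue+3",(284.3,60),.046),("our plate -11",(251.8,212),.1796),("our plate -16",(241,212),.1796),("our tongue+3",(278.9,197.6),.1415),("our plate end top +30",(246,204.7),.1796)]:
    print(n,np.round(inrail(atz(w,uv,z)),1))
c,s=np.cos(r[2]),np.sin(r[2]);print("TCP in rail",inrail(np.array([.5829,-.3268])))
E
```

```text
nb plate -11 [-11.   51.4]
nb plate -16 [-15.9  51.4]
nb tongue+3 [ 3.7 54.3]
our plate -11 [-18.  -15.5]
our plate -16 [-22.5 -15.6]
our tongue+3 [ -4.3 -21.3]
our plate end top +30 [-20.4 -12.3]
TCP in rail [-15.39744851 -42.50610226]
```

```bash
python3 - <<'E'
from h import *
r=np.load("hr.npy")[1];t=T(r,[[-.0085,-.045,.1]])[0];print(t)
plan(t,7.5,3)
E
```

```text
[ 0.59006469 -0.32836895  0.1       ]
at [ 0.5829 -0.3268  0.1491] yaw 7.8 tilt 0.32 t 12.0 F [-0.3 -0.1 -1.5] open 0.0137
[[0.0064, 0.0025, 0.0445], [-0.22, 0.23, 0.25], 1]
[[0.0006, 0.0002, 0.0046], [0.0, -0.0, -0.0], 1]
[[0.0, 0.0, 0.0], [0.0, 0.0, 0.0], 1]
left mm [0. 0. 0.]
```

>>> {"op": "play_rows", "data": {
  "increments": [
    [[0.005, 0.002, 0.015], [-0.2, 0.2, 0.2], 1],
    [[0.001, 0, 0.014], [0, 0, 0], 1],
    [[0, 0, 0.01], [0, 0, 0], 1],
    [[0, 0, 0.004], [0, 0, 0], 1],
    [[0, 0, 0], [0, 0, 0], 1]
  ]
}}

```text
t: 12.5
tool_pos: [0.5856, -0.3293, 0.1009]
orientation: [0.998, 0.064, -0.001, -0.001]
wrist_force: [0.4, 0.5, -1.0]
opening: 0.014
```

```bash
python3 - <<'E'
from h import *
plan((.5901,-.3284,.09),7.5,2)
E
```

```text
at [ 0.5856 -0.3293  0.1009] yaw 7.3 tilt 0.17 t 12.5 F [ 0.4  0.5 -1. ] open 0.014
[[0.0046, -0.0003, 0.0109], [-0.08, 0.15, -0.17], 1]
[[0.0, 0.0, 0.0], [0.0, 0.0, 0.0], 1]
left mm [0. 0. 0.]
```

>>> {"op": "play_rows", "data": {
  "increments": [
    [[0.004, 0, 0.002], [0, 0, 0], 1],
    [[0.001, 0, 0.002], [0, 0, 0], 1],
    [[0, 0, 0], [0, 0, 0], 1],
    [[0, 0, 0], [0, 0, 0], 1],
    [[0, 0, 0], [0, 0, 0], 1]
  ]
}}

```text
t: 13.0
tool_pos: [0.5917, -0.329, 0.0979]
orientation: [0.998, 0.064, -0.001, -0.0]
wrist_force: [0.8, -0.5, -0.4]
opening: 0.0136
```

```bash
cat > chk.py <<'E'
from h import *
import sys
plan((.5901,-.3284,float(sys.argv[1])),7.5,1)
w=capture("wrist");s=read_state();p=np.array(s["tool_pos"]);print(p)
r=np.load("hr.npy")[1];
a=capture("scene");b=capture("side")
t=sys.argv[2]
cv2.imwrite(f"pics/c{t}w.png",np.hstack([cv2.resize(w["image"][100:290,200:330],(400,585),interpolation=2),cv2.resize(w["image"][0:190,200:330],(400,585),interpolation=2)]))
cv2.imwrite(f"pics/c{t}s.png",np.hstack([cv2.resize(a["image"][180:270,225:325],(400,360),interpolation=2),cv2.resize(b["image"][195:305,245:325],(290,400),interpolation=2)[:360]]))
import pickle;pickle.dump((w,a,b,s),open(f"c{t}.pkl","wb"))
E
python3 chk.py .09 1
```

```text
at [ 0.5917 -0.329   0.0979] yaw 7.3 tilt 0.06 t 13.0 F [ 0.8 -0.5 -0.4] open 0.0136
[[-0.0015, -0.0008, 0.0079], [-0.01, 0.06, -0.16], 1]
left mm [0. 0. 0.]
[ 0.59174086 -0.32897015  0.09800348]
```

View pics/c1w.png

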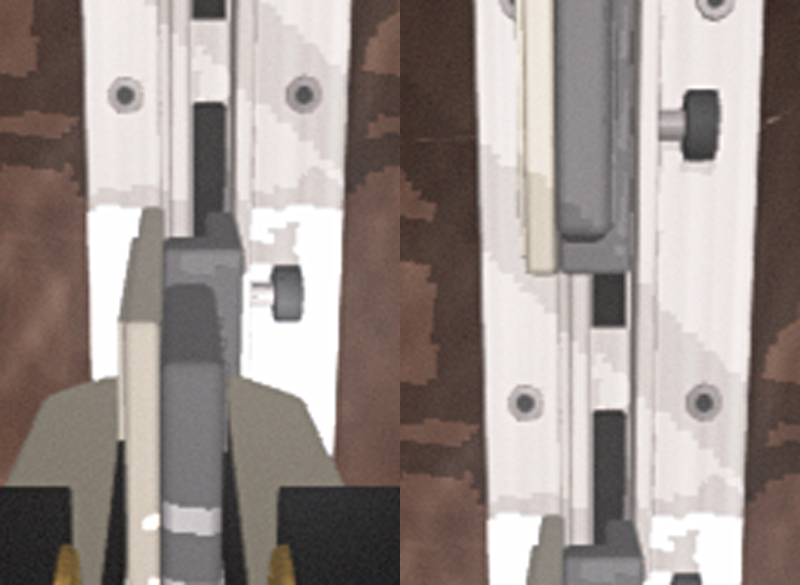

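View pics/c1s.png

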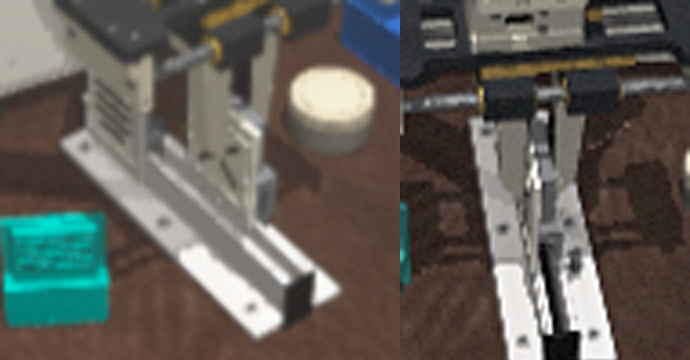

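```bash
python3 - <<'E'
from h import *
import pickle;w,a,b,s=pickle.load(open("c1.pkl","rb"))
r=np.load("hr.npy")[1]
def inrail(X): d=X[:2]-r[:2];c,s=np.cos(r[2]),np.sin(r[2]);return np.array([c*d[0]+s*d[1],-s*d[0]+c*d[1]])*1000
k=400/130
f=lambda x,y,y0:(200+(x+.5)/k-.5,y0+(y+.5)/k-.5)
for n,uv,z in[("nb -11",f(156,200,0),.084),("nb -16",f(125,200,0),.084),("nb +3",f(229,260,0),.046),("our -11",f(159,400,100),.1285),("our -16",f(126,400,100),.1285),("our +3",f(242,252,100),.0905),("our end",f(140,320,100),.1285),("screw",f(272,295,100),.02),("footL",f(88,300,100),.006),("footR",f(341,300,100),.006)]: print(n,np.round(inrail(atz(w,uv,z)),1))
print("TCP",inrail(np.array(s["tool_pos"])))
E
```

```text
nb -11 [-10.7  41.9]
nb -16 [-15.7  41.9]
nb +3 [ 3. 33.]
our -11 [-10.  -26.6]
our -16 [-14.6 -26.6]
our +3 [  3.5 -16. ]
our end [-12.5 -15. ]
screw [ 15.5 -46. ]
footL [-30.  -51.6]
footR [ 34.5 -51.8]
TCP [ -6.91701129 -45.81557398]
```

>>> {"op": "play_rows", "data": {
  "increments": [
    [[-0.001, -0.001, 0.003], [0, 0, -0.2], 1],
    [[0, 0, 0.003], [0, 0, 0], 1],
    [[0, 0, 0.003], [0, 0, 0], 1],
    [[0, 0, 0.002], [0, 0, 0], 1],
    [[0, 0, 0], [0, 0, 0], 1]
  ]
}}

```text
t: 13.65
tool_pos: [0.5901, -0.328, 0.0857]
orientation: [0.998, 0.066, -0.001, -0.0]
wrist_force: [0.6, -0.9, -0.7]
opening: 0.014
```

```bash
python3 -c "
from h import *
plan((.5909,-.3284,.08),7.5,1)"
```

```text
at [ 0.5901 -0.328   0.0857] yaw 7.5 tilt 0.09 t 13.65 F [ 0.6 -0.9 -0.7] open 0.014
[[0.0007, 0.0005, 0.0057], [-0.02, 0.08, 0.04], 1]
left mm [0. 0. 0.]
```

>>> {"op": "play_rows", "data": {
  "increments": [
    [[0.001, 0, 0.003], [0, 0, 0], 1],
    [[0, 0, 0.003], [0, 0, 0], 1],
    [[0, 0, 0.003], [0, 0, 0], 1],
    [[0, 0, 0.003], [0, 0, 0], 1],
    [[0, 0, 0], [0, 0, 0], 1]
  ]
}}

```text
t: 14.15
tool_pos: [0.5911, -0.3278, 0.0723]
orientation: [0.998, 0.066, -0.001, -0.0]
wrist_force: [0.7, -0.1, -0.9]
opening: 0.0141
```

```bash
python3 chk.py .06 2
```

```text
at [ 0.5911 -0.3278  0.0723] yaw 7.5 tilt 0.11 t 14.15 F [ 0.7 -0.1 -0.9] open 0.0141
[[-0.001, 0.0005, 0.0123], [-0.04, 0.1, 0.04], 1]
left mm [0. 0. 0.]
[ 0.59117619 -0.32778807  0.07259434]
```

View pics/c2w.png

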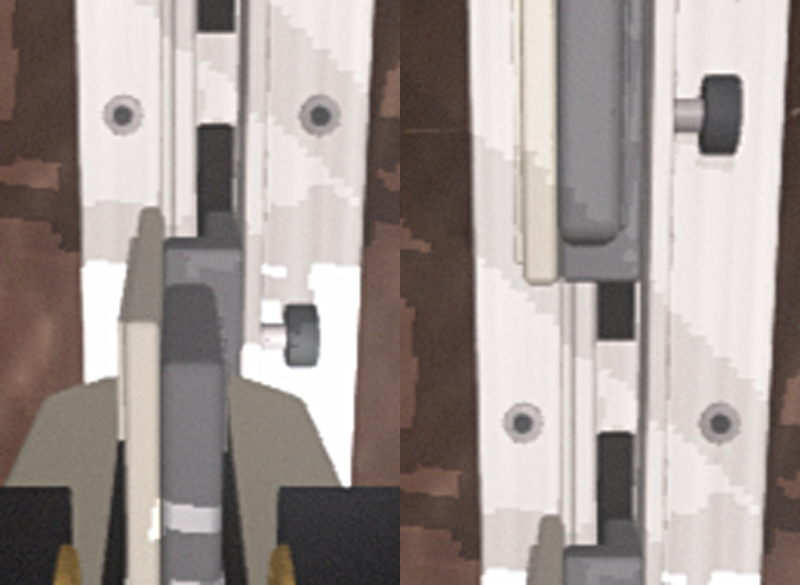

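View pics/c2s.png

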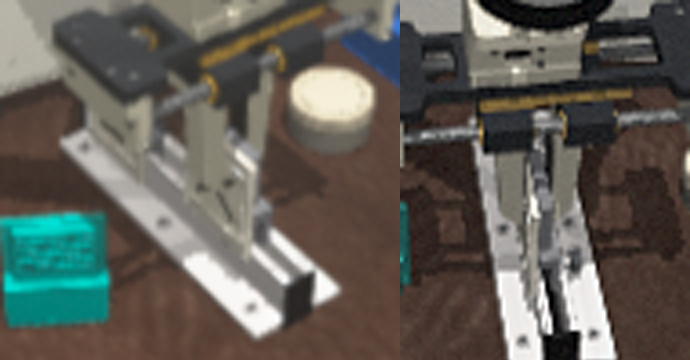

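>>> {"op": "play_rows", "data": {
  "increments": [
    [[0, 0, 0.003], [0, 0, 0], 1],
    [[0, 0, 0.003], [0, 0, 0], 1],
    [[0, 0, 0.003], [0, 0, 0], 1],
    [[0, 0, 0.002], [0, 0, 0], 1],
    [[0, 0, 0], [0, 0, 0], 1]
  ]
}}

```text
t: 14.8
tool_pos: [0.5917, -0.3282, 0.0617]
orientation: [0.998, 0.066, -0.0, 0.0]
wrist_force: [0.1, 0.2, -0.9]
opening: 0.014
```

```bash
python3 -c "
from h import *
plan((.5909,-.3284,.0535),7.5,1)"
```

```text
at [ 0.5917 -0.3282  0.0617] yaw 7.5 tilt 0.03 t 14.8 F [ 0.1  0.2 -0.9] open 0.014
[[-0.0008, 0.0001, 0.0082], [0.03, 0.02, 0.04], 1]
left mm [0. 0. 0.]
```

>>> {"op": "play_rows", "data": {
  "increments": [
    [[-0.001, 0, 0.003], [0, 0, 0], 1],
    [[0, 0, 0.003], [0, 0, 0], 1],
    [[0, 0, 0.003], [0, 0, 0], 1],
    [[0, 0, 0.002], [0, 0, 0], 1],
    [[0, 0, 0.002], [0, 0, 0], 1]
  ]
}}

```text
t: 15.3
tool_pos: [0.5912, -0.3287, 0.0534]
orientation: [0.998, 0.066, 0.0, 0.001]
wrist_force: [-7.6, 5.3, 16.0]
opening: 0.0134
```

```bash
python3 -c "
from h import *
plan((.5909,-.3284,.0535),7.5,1)"
```

```text
at [ 0.5912 -0.3287  0.0534] yaw 7.6 tilt 0.09 t 15.3 F [-7.6  5.3 16. ] open 0.0134
[[-0.0003, -0.0003, -0.0001], [0.09, -0.03, 0.06], 1]
left mm [0. 0. 0.]
```

>>> {"op": "play_rows", "data": {
  "increments": [
    [[0, 0, 0.002], [0, 0, 0], 1],
    [[0, 0, 0.002], [0, 0, 0], 1],
    [[0, 0, 0.002], [0, 0, 0], 1],
    [[0, 0, 0.002], [0, 0, 0], 1],
    [[0, 0, 0.002], [0, 0, 0], 1]
  ]
}}

```text
t: 15.8
tool_pos: [0.5912, -0.3287, 0.0534]
orientation: [0.998, 0.066, 0.0, 0.001]
wrist_force: [-7.2, 5.0, 15.6]
opening: 0.014
```

```bash
python3 chk.py .0535 3;  python3 -c "
from h import *
import pickle
w,a,b,s=pickle.load(open('c3.pkl','rb'));r=np.load('hr.npy')[1];print({k:np.round(s[k],3) for k in('qvel','wrist_force')})
im=cv2.resize(a['image'][185:265,235:315],(600,600),interpolation=2)
for bb in [(-16,-11,30,90,12,84),(-16,-11,-75,-15,12,84)]: box(a,im,r,bb,7.5,np.array([235,185]),(0,0,255))
cv2.imwrite('pics/c3so.png',im)
im=cv2.resize(b['image'][205:305,245:325],(480,600),interpolation=2)
im2=im.copy()
for bb in [(-16,-11,30,90,12,84),(-16,-11,-75,-15,12,84)]: box(b,im2,r,bb,6,np.array([245,205]),(0,0,255))
cv2.imwrite('pics/c3bo.png',np.hstack([im[:,:400],im2[:,:400]]))
"
```

```text
at [ 0.5912 -0.3287  0.0534] yaw 7.6 tilt 0.12 t 15.8 F [-7.2  5.  15.6] open 0.014
[[-0.0011, -0.0004, -0.0001], [0.12, -0.03, 0.08], 1]
left mm [0. 0. 0.]
[ 0.59122609 -0.3286769   0.05345418]
{'qvel': array([-0.001,  0.   ,  0.001,  0.001,  0.001,  0.001]), 'wrist_force': array([-7.688,  4.393, 14.907])}
```

View pics/c3so.png

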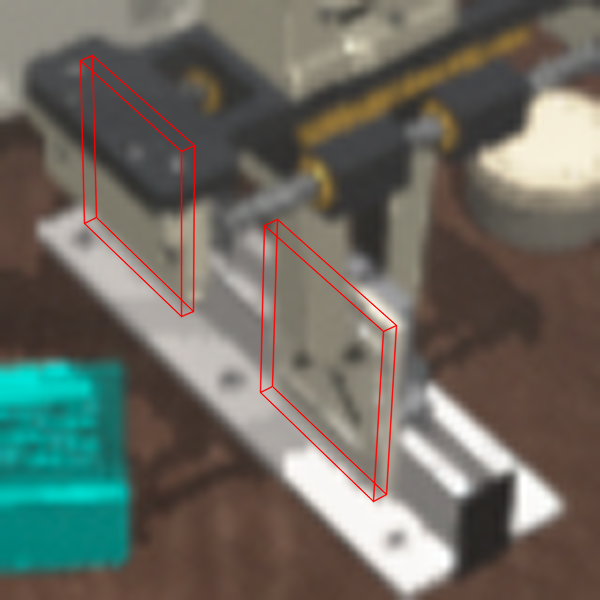

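View pics/c3bo.png

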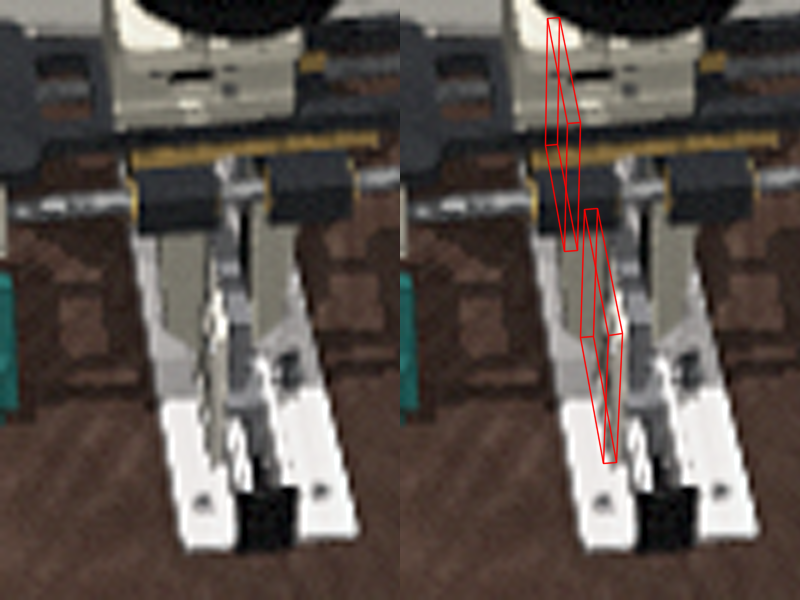

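View pics/c3w.png

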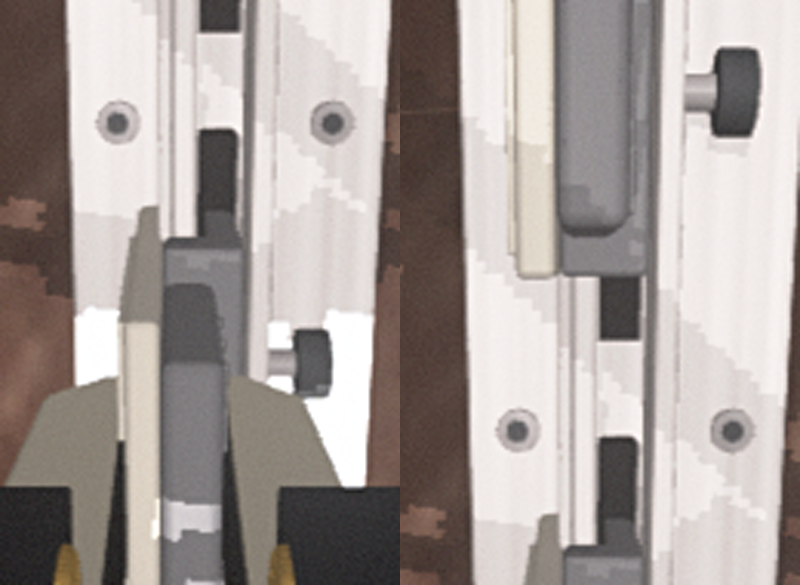

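```bash
python3 -c "
from h import *
p=capture('side');c=p['image'][120:145,245:280].astype(float);m=np.clip(c[...,2]-np.maximum(c[...,1],c[...,0])-20,0,None);ys,xs=np.mgrid[:25,:35];print((m*xs).sum()/m.sum()+245,(m*ys).sum()/m.sum()+120,(m>20).sum())
s=read_state();print(s['t'],np.round(s['wrist_force'],1),np.round(s['tool_pos'],4),s['opening'])
print(job_done());s=read_state();print(s['t'],np.round(s['wrist_force'],1),np.round(s['tool_pos'],4),s['opening'])"
```

```text
252.2 143.8 0
16.0 [-7.7  4.  15.6] [ 0.5912 -0.3287  0.0535] 0.013913461113041354
the job is handed in; nothing more can be done
None
the job is handed in; nothing more can be done
```

I pressed the stop head in. I then pushed the loose label holder down into the empty bay of the rail and handed the job in at 16 s, still gripping it and holding it down.

**Stop head:** after I lifted off, its image had moved by the amount expected for a full 4 mm press, in both fixed cameras. I tried to check it again just before handing in, but the arm was in the way, so there is no later confirmation.

**Label holder:** it was the grey one, with the cross on its card visible once lifted.
- **Position:** on the way down the wrist camera placed it within about 1 mm of the bay's middle. I shifted it slightly after that and did not measure it again. When seated, the tool was turned within about 0.1° of the rail.
- **Fully home:** the tool stopped at 53.4 mm, against an expected 53.5 mm, and did not go lower when I commanded another 2 mm.
- **Holding force:** it was steady at about 15.6 N upward on the wrist, which is more than the sprung strip alone gives. There was also about 8 N sideways.
- **Grip:** the finger opening stayed at 13.9 mm and the wrist picture showed no slip in the fingers.

**Other points:** the overlay on the scene camera was about 1 pixel off, but by the same amount on the fixed neighbour, so I put that down to calibration. I saw no contact with the samples, tape roll or grease pot, but took no final measurement of them.

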